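# Box the last two eggs point down and shut the egg box

## Task

Two washed eggs lie on the wire rack: stand them in the two front corner pockets of the egg box, one in each, pointed end down like the three already in the back row. They are raw, so lower each one until you feel it rest in its pocket before you let go of it - no dropping, no pressing. Then shut the lid of the box fully, without disturbing the other eggs.

Things in the scene. Friction and masses are not known exactly. Their poses are not given: they have to be found in the camera images.
- egg_a: Raw brown egg on the rack, left one: 64 mm long, 47 mm thick, 50 to 86 g. Origin: centre of its widest circle, 28 mm from the blunt, 36 mm from the pointed end; z axis along the egg towards the blunt end. Starts nearly level (point dips 8 degrees), point roughly away from the robot, origin 40 mm up. Cracks if the two fingers' forces add up to over 100 N, or at over 12 N on the box.
- egg_b: The second raw egg, right one (towards -y of the rack), same size, frame and limits.
- rack: Fixed steel wire cooling rack 156 x 204 mm, origin under its centre. Wires 3 mm thick, 22 mm apart, run along its x axis; their tops are 19.5 mm above the table. Each egg lies lengthwise in a groove between two wires, the eggs 88 mm apart.
- egg_box: Fixed grey pulp egg box, origin under its centre at table height. Tray 118 x 170 mm (x by y), deck 24 mm high, six round cups in two rows of three, 52 mm apart, 46 mm wide at the deck, narrowing to 15 mm. Back row (x = +26 mm) holds three eggs; front row (x = -26 mm) is empty and its middle cup stays so, as room for fingers.
- pocket_left (a point): Front left cup (box x = -26 mm, y = +52 mm): the point, 39.5 mm above the table, where the origin of a seated egg comes to rest. Axes as the box.
- pocket_right (a point): Front right cup (box x = -26 mm, y = -52 mm), likewise.
- lid (a joint): Angle of the lid, hinged along the far (+x) edge of the box: 0 = shut, about 1.6 to 1.9 rad (standing up behind the eggs) at the start. It stays at whatever angle it is left; about 1 N at the tab moves it.
- lid_hinge (a point): Middle of the lid's hinge line, 24 mm above the table and 58 mm behind the box centre. The axis runs along the box's y.
- lid_tab (a point): Middle of the outer face of the lid's thumb tab, 133 mm from the hinge. Site x: from tab to hinge; z: out of the lid's outer side (up when shut). The tab is 60 mm wide, 4 mm thick, stands out 24 mm from the rim, 10 mm of it beyond this point. The lid is a hood 54 mm deep: its front wall rises outward from the tab's root. Lid open, the tab is topmost; shut, it is 28 mm above the table.
- egg_c: Egg already standing in the back row, left. Same size and frame as egg_a, blunt end (z) up.
- egg_d: Egg already standing in the back row, middle.
- egg_e: Egg already standing in the back row, right.

How it is judged (in metres and radians):
On the way, in this order (a step that is already met when the one before it is completed fails the run):
1. the first egg, point down and still in the fingers, is brought to rest in a front corner pocket (((horizontal distance between egg_a and pocket_left below 0.007 m and z of egg_a in the frame of pocket_left between -0.005 and 0.005 m and angle between egg_a's own z axis and vertical below 0.4 rad and contact force between egg_a and egg_box above 0.5 N and contact force between egg_a and the fingers above 0.5 N) or (horizontal distance between egg_a and pocket_right below 0.007 m and z of egg_a in the frame of pocket_right between -0.005 and 0.005 m and angle between egg_a's own z axis and vertical below 0.4 rad and contact force between egg_a and egg_box above 0.5 N and contact force between egg_a and the fingers above 0.5 N) or (horizontal distance between egg_b and pocket_left below 0.007 m and z of egg_b in the frame of pocket_left between -0.005 and 0.005 m and angle between egg_b's own z axis and vertical below 0.4 rad and contact force between egg_b and egg_box above 0.5 N and contact force between egg_b and the fingers above 0.5 N) or (horizontal distance between egg_b and pocket_right below 0.007 m and z of egg_b in the frame of pocket_right between -0.005 and 0.005 m and angle between egg_b's own z axis and vertical below 0.4 rad and contact force between egg_b and egg_box above 0.5 N and contact force between egg_b and the fingers above 0.5 N))), for 0.1 s.
2. the first egg stands seated and the second, point down and still in the fingers, is brought to rest in the other front corner pocket ((((horizontal distance between egg_a and pocket_left below 0.007 m and z of egg_a in the frame of pocket_left between -0.005 and 0.005 m and angle between egg_a's own z axis and vertical below 0.4 rad and contact force between egg_a and egg_box above 0.5 N and contact force between egg_a and the fingers above 0.5 N) and (horizontal distance between egg_b and pocket_right below 0.007 m and z of egg_b in the frame of pocket_right between -0.005 and 0.005 m and angle between egg_b's own z axis and vertical below 0.3 rad)) or ((horizontal distance between egg_a and pocket_right below 0.007 m and z of egg_a in the frame of pocket_right between -0.005 and 0.005 m and angle between egg_a's own z axis and vertical below 0.4 rad and contact force between egg_a and egg_box above 0.5 N and contact force between egg_a and the fingers above 0.5 N) and (horizontal distance between egg_b and pocket_left below 0.007 m and z of egg_b in the frame of pocket_left between -0.005 and 0.005 m and angle between egg_b's own z axis and vertical below 0.3 rad)) or ((horizontal distance between egg_b and pocket_left below 0.007 m and z of egg_b in the frame of pocket_left between -0.005 and 0.005 m and angle between egg_b's own z axis and vertical below 0.4 rad and contact force between egg_b and egg_box above 0.5 N and contact force between egg_b and the fingers above 0.5 N) and (horizontal distance between egg_a and pocket_right below 0.007 m and z of egg_a in the frame of pocket_right between -0.005 and 0.005 m and angle between egg_a's own z axis and vertical below 0.3 rad)) or ((horizontal distance between egg_b and pocket_right below 0.007 m and z of egg_b in the frame of pocket_right between -0.005 and 0.005 m and angle between egg_b's own z axis and vertical below 0.4 rad and contact force between egg_b and egg_box above 0.5 N and contact force between egg_b and the fingers above 0.5 N) and (horizontal distance between egg_a and pocket_left below 0.007 m and z of egg_a in the frame of pocket_left between -0.005 and 0.005 m and angle between egg_a's own z axis and vertical below 0.3 rad)))), for 0.1 s.
At the end, for the whole second after the job is handed in: Both eggs stand at rest in the two front corner pockets, one in each (origin within 7 mm sideways and 5 mm in height of the pocket point), blunt end up within 0.3 rad; the back-row eggs are within 8 mm of their start and lean under 0.3 rad; the lid is below 0.06 rad ((((horizontal distance between egg_a and pocket_left below 0.007 m and z of egg_a in the frame of pocket_left between -0.005 and 0.005 m and angle between egg_a's own z axis and vertical below 0.3 rad) and (horizontal distance between egg_b and pocket_right below 0.007 m and z of egg_b in the frame of pocket_right between -0.005 and 0.005 m and angle between egg_b's own z axis and vertical below 0.3 rad)) or ((horizontal distance between egg_a and pocket_right below 0.007 m and z of egg_a in the frame of pocket_right between -0.005 and 0.005 m and angle between egg_a's own z axis and vertical below 0.3 rad) and (horizontal distance between egg_b and pocket_left below 0.007 m and z of egg_b in the frame of pocket_left between -0.005 and 0.005 m and angle between egg_b's own z axis and vertical below 0.3 rad))) and value of joint lid below 0.06 rad and linear speed of each of egg_a, egg_b below 0.02 m/s and distance of each of egg_c, egg_d, egg_e from where it was at the start of the episode below 0.008 m and angle between each of egg_c, egg_d, egg_e's own z axis and vertical below 0.3 rad); the robot touches nothing.
It fails at once if an egg is squeezed by the fingers with more than 100 N in all (contact force between any of egg_a, egg_b and the fingers above 100 N).
It fails at once if an egg is dropped on, or pressed against, the box or its lid with more than 12 N (contact force between any of egg_a, egg_b, egg_c, egg_d, egg_e and egg_box above 12 N).
It fails at once if an egg falls to the table or rolls off the rack (height (world z) of any of egg_a, egg_b below 0.033 m).
It fails at once if a back-row egg is knocked out of place (distance of any of egg_c, egg_d, egg_e from where it was at the start of the episode above 0.012 m).
It also fails if it takes over 72 s, if anything falls off the work surface, if the arm or the gripper's body presses on something with over 40 N, if the wrist force passes 120 N, or if a joint passes its speed limit or range.

## Robot

A 6-joint arm with a two-finger parallel gripper is mounted at the origin on a cart in front of the work surface, level with it; the furniture and walls round the work are solid. World frame = base frame: x ahead of the robot, y to its left, z up, the work surface at z = 0. Lengths are in m, angles in degrees, forces in N, time in s.
With the tool pointing down it reaches from about 0.4 to 0.825 m from the base axis. Payload 7 kg.
Tool frame: the origin (TCP) lies midway between the tips of the shut fingers; the grasp point (between the pads) lies 19 mm behind it; z points along the fingers, y is the line along which they close (so a half turn about z gives the same grasp; the last joint's range is limited). The gripper opens to 88 mm and grips with 3 to 60 N. Pads are 19 mm wide; open, the fingers measure 130 mm over their backs; the gripper's body (78 mm by 193 mm) begins 47 mm behind the grasp point.
Start: joints at [-49.441, 20.546, 0.682, 0, -70.136, -16.507], TCP at [0.275, -0.616, 0.227] pointing down, gripper open.
Joint ranges: [-176.03, 176.03], [-82.01, 121.73], [-58.28, 71.71], [-173.87, 95.51], [-174.79, -0.11], [-173.66, 173.66]. Speed limits (degrees/s): [136.94, 136.94, 172.46, 180, 180, 180].

## Interface

Orientations are given as [roll, pitch, yaw] about the fixed x, y, z axes, in that order (R = Rz(yaw) Ry(pitch) Rx(roll)).
In Python, from plant import ctrl gives the robot as it stands. The module is installed in compiled form; this text tells all that it offers.
- The arm moves only by the tool send_rows, never from a script. Its argument "plan" is a list that holds one entry, the list of rows, each a list of 6 numbers: the shift along the tool's x, y, z in cm, then the turn, a rotation vector about the tool's x, y, z in degrees. A call has 1 to 8 rows; each row is the pose to reach, as a shift and turn from the pose commanded when the call began, along the tool's axes at that moment; what a row does not reach only later rows make up. A row lasts 1/12 s, in which the tool goes at most 41.7 mm and 7.16 degrees, less where a joint would pass 70% of its speed; a pose out of reach is approached as far as the arm can. A call with a gripper value outside its range is refused whole. "fingers" is the opening, from 0 (shut) to 1 (fully open), set as the call begins (left out, the last holds). The fingers move at their own pace and stop on an object; the grip force is fixed at half the most. Time passes only in rows, so rows that repeat a pose let the fingers close. It gives the time, the measured TCP pose, the force, the opening and the grip force at its end, in the units of the state.
- ctrl.get_obs(): the state, without advancing time (a new reading comes with each control period).
- ctrl.snapshot(name): name is "scene" or "top" or "wrist"; returns a dict with "img" (480x640x3 uint8, red, green, blue), "K" (3x3 intrinsics, pixels), "pose" (4x4, takes a point from camera to world coordinates). Camera axes: x right, y down, z forward; pixel columns grow to the right and rows downward; lengths in m; the calibration is good to about 2 mm. A picture is of the moment at which its call begins. There is no depth.
- ctrl.close_job(): hands the job in; it is judged then, once.
The state is a dict: "clock": time; "joint_pos": joint angles; "qvel": joint speeds; "tau": joint torques, N m; "tool_pos": TCP position; "orientation": TCP orientation; "force": force on the tool from outside, world axes, zero at the start; "moment": the same for the moment, N m; "opening": finger opening in m; "gripper_force": force on a finger pad.
Only numpy, scipy, OpenCV 4.12 (cv2) and the standard library are available. Lean on these libraries where they do the work, as an engineer would, in place of code of your own. Each camera call takes 0.05 s, during which the arm holds its last target. There are 200 camera calls.

## Working session

There is one attempt and no reset: what is moved stays moved. The work goes in short steps, Python scripts to look and compute and a tool call to move; the robot and the scene stay as the last step left them, time stands still between calls to the robot, and variables do not carry over. Pictures are saved under pics/ and viewed, at most 10 in all, crops included, and the job is handed in when it is done.

Besides the shell and the picture viewer there is one more tool, called after "Call:" by a JSON object that holds its "api" and its "payload". send_rows: Moves the arm, as the interface text tells. Its arguments: {"type":"object","properties":{"plan":{"type":"array","items":{"type":"array","items":{"type":"array","items":{"type":"number"}}}},"fingers":{"type":"number"}},"required":["plan"]}

```bash
mkdir -p pics; python3 - <<'E'
from plant import ctrl
import cv2,numpy as np,pickle
o=ctrl.get_obs();print({k:np.round(v,3) for k,v in o.items()})
ims=[]
for n in("scene","top"):
    s=ctrl.snapshot(n);pickle.dump(s,open(f"pics/{n}0.pkl","wb"));cv2.imwrite(f"pics/{n}0.png",s["img"][:,:,::-1]);print(n,s["K"].tolist(),np.round(s["pose"],4).tolist())
E
```

```text
{'clock': np.float64(0.0), 'joint_pos': array([-4.9439e+01,  2.0590e+01,  6.3400e-01, -2.2000e-02, -7.0135e+01,
       -1.6506e+01]), 'qvel': array([-0.04 ,  0.021,  0.067,  0.046,  0.025,  0.032]), 'tau': array([ 0.0000e+00, -5.8272e+01,  2.9304e+01,  6.9970e+00,  7.0000e-03,
       -0.0000e+00]), 'tool_pos': array([ 0.275, -0.616,  0.226]), 'orientation': array([ 1.79907e+02, -6.00000e-03, -1.55953e+02]), 'force': array([ 0.39 , -0.583, -0.443]), 'moment': array([-0.023,  0.021, -0.006]), 'gripper_force': np.float64(0.0), 'opening': np.float64(0.088)}
scene [[536.9048162975084, 0.0, 319.11852542207896], [0.0, 536.9048162975084, 233.82478932551152], [0.0, 0.0, 1.0]] [[-0.5947, -0.383, 0.7068, -0.2835], [-0.804, 0.2825, -0.5233, 0.6161], [0.0007, -0.8795, -0.476, 0.5947], [0.0, 0.0, 0.0, 1.0]]
top [[533.5886521361307, 0.0, 321.4306153445932], [0.0, 533.5886521361307, 237.29856525736082], [0.0, 0.0, 1.0]] [[0.0044, -0.9964, 0.0851, 0.4357], [-1.0, -0.0051, -0.0075, 0.001], [0.0079, -0.0851, -0.9963, 1.0215], [0.0, 0.0, 0.0, 1.0]]
```

View pics/scene0.png

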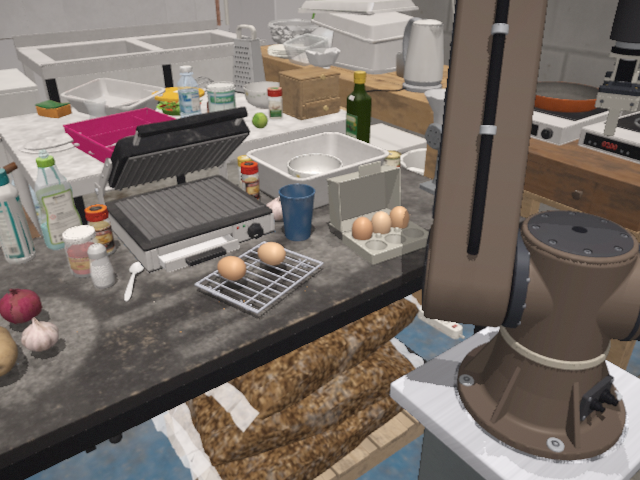

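View pics/top0.png

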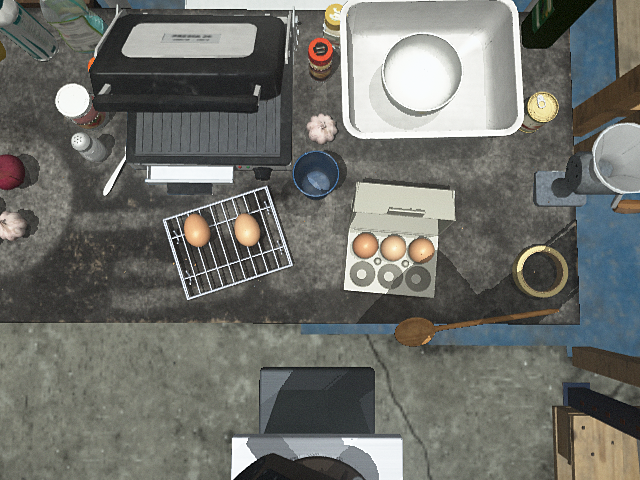

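```bash
cat > h.py <<'E'
import numpy as np,cv2,pickle
def ray(s,uv):
    d=np.linalg.inv(s["K"])@np.array([uv[0],uv[1],1.]);P=np.array(s["pose"]);d=P[:3,:3]@d
    return P[:3,3],d/np.linalg.norm(d)
def onz(s,uv,z):
    c,d=ray(s,uv);return c+d*(z-c[2])/d[2]
def tri(obs):
    A=np.zeros((3,3));b=np.zeros(3);M=[]
    for s,uv in obs:
        c,d=ray(s,uv);m=np.eye(3)-np.outer(d,d);A+=m;b+=m@c;M.append((m,c))
    x=np.linalg.solve(A,b);return x,[np.linalg.norm(m@(x-c))*1e3 for m,c in M]
def proj(s,X):
    P=np.linalg.inv(s["pose"]);p=s["K"]@(P[:3,:3]@np.asarray(X)+P[:3,3]);return p[:2]/p[2]
def eggs(s,amin=100,amax=90000):
    h=cv2.cvtColor(s["img"],cv2.COLOR_RGB2HSV);m=cv2.inRange(h,(5,70,70),(22,200,255))
    m=cv2.morphologyEx(m,cv2.MORPH_OPEN,np.ones((3,3)))
    cs,_=cv2.findContours(m,cv2.RETR_EXTERNAL,cv2.CHAIN_APPROX_NONE);o=[]
    for c in cs:
        if amin<cv2.contourArea(c)<amax and len(c)>5:
            M=cv2.moments(c);o.append((M["m10"]/M["m00"],M["m01"]/M["m00"],M["m00"],cv2.fitEllipse(c)))
    return sorted(o)
E
python3 - <<'E'
from h import *
for n in("scene","top"):
    s=pickle.load(open(f"pics/{n}0.pkl","rb"))
    for e in eggs(s):
        if 150<e[0]<450 and 180<e[1]<300: print(n,np.round(e[:3],1),np.round(np.hstack([e[3][0],e[3][1],e[3][2]]),1),np.round(onz(s,e[:2],.04),4))
s=pickle.load(open("pics/top0.pkl","rb"));t=pickle.load(open("pics/scene0.pkl","rb"))
a=cv2.resize(s["img"][170:310,330:470],None,fx=4,fy=4,interpolation=2);b=cv2.resize(t["img"][160:270,320:440],None,fx=2,fy=2,interpolation=2)
a=a[:560,:560];c=np.zeros((560,800,3),np.uint8);c[:,:560]=a;c[:220,560:800]=b
cv2.imwrite("pics/crop1.png",c[:,:,::-1])
E
```

```text
scene [231.5 267.6 517. ] [231.6 267.6  23.3  28.5 107.3] [0.5304 0.2253 0.04  ]
scene [271.4 253.1 467. ] [271.5 253.1  22.3  27.1 100.6] [0.5318 0.1332 0.04  ]
scene [379.8 223.2 983.5] [379.9 223.1  21.8  68.9  72.4] [ 0.4994 -0.1336  0.04  ]
top [196.4 230.2 645.5] [196.4 230.2  25.1  32.9 164.9] [0.5315 0.2244 0.04  ]
top [246.4 229.5 638.5] [246.4 229.5  24.8  32.9 165.2] [0.5332 0.1322 0.04  ]
top [365.  245.1 459. ] [365.  245.1  24.2  24.3  58.2] [ 0.5055 -0.0868  0.04  ]
top [393.  247.7 457.5] [393.  247.7  24.   24.3 100.3] [ 0.5009 -0.1385  0.04  ]
top [421.1 250.1 466.5] [421.1 250.1  24.3  24.6  87.5] [ 0.4967 -0.1904  0.04  ]
```

View pics/crop1.png

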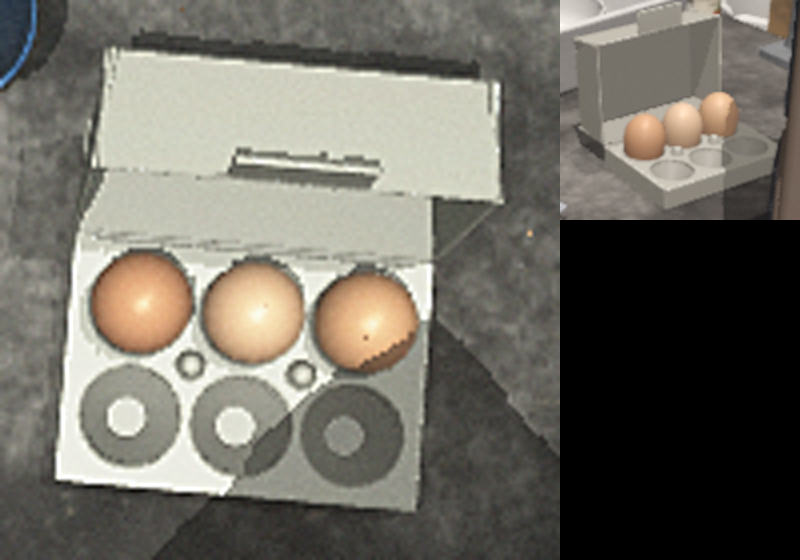

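```bash
python3 - <<'E'
from h import *
s=pickle.load(open("pics/top0.pkl","rb"));t=pickle.load(open("pics/scene0.pkl","rb"))
for u,v in [(130,416),(242,425),(352,434.5)]: print(np.round(onz(s,(330+u/4,170+v/4),.024),4))
# scene-view cups (crop 2x at 560)
for u,v in [(672,170),(710,157),(746,146)]: print("sc",np.round(onz(t,(320+(u-560)/2,160+v/2),.024),4))
for a,b in [((130,416),(672,170)),((242,425),(710,157)),((352,434.5),(746,146))]:
    x,r=tri([(s,(330+a[0]/4,170+a[1]/4)),(t,(320+(b[0]-560)/2,160+b[1]/2))]);print("tri",x.round(4),np.round(r,1))
for a,b in [((196.4,230.2),(231.5,267.6)),((246.4,229.5),(271.4,253.1))]:
    x,r=tri([(s,a),(t,b)]);print("egg",x.round(4),np.round(r,1))
# egg axis yaw in top view: long axis dir
for c,ang in [((196.4,230.2),164.9),((246.4,229.5),165.2)]:
    th=np.radians(ang+90);d=np.array([np.cos(th),np.sin(th)])
    if d[1]>0:d=-d
    A=onz(s,np.array(c)+15*d,.04)-onz(s,np.array(c)-15*d,.04);print("yaw",np.degrees(np.arctan2(A[1],A[0])))
# back eggs at z~.05 , tab
for u,v in [(365,245.1),(393,247.7),(421.1,250.1)]: print(np.round(onz(s,(u,v),.05),4))
for uv in [(330+233/4,170+160/4),(330+380/4,170+172/4)]: print("tab@.155",np.round(onz(s,uv,.155),4))
for uv in [(330+105/4,170+50/4),(330+500/4,170+82/4),(330+95/4,170+165/4),(330+500/4,170+200/4)]: print("lid@.14",np.round(onz(s,uv,.14),4))
for uv in [(320+80/2,160+12/2),(320+(685-560)/2,160+5/2)]: pass
E
```

```text
[ 0.4525 -0.0835  0.024 ]
[ 0.4486 -0.1357  0.024 ]
[ 0.4444 -0.1871  0.024 ]
sc [ 0.4508 -0.0798  0.024 ]
sc [ 0.4477 -0.1328  0.024 ]
sc [ 0.4423 -0.1829  0.024 ]
tri [ 0.4531 -0.083   0.0219] [0.8 0.8]
tri [ 0.4491 -0.1354  0.0225] [0.8 0.8]
tri [ 0.4449 -0.187   0.0216] [0.8 0.8]
egg [0.5317 0.2247 0.0391] [0.1 0.1]
egg [0.5334 0.1324 0.0388] [0. 0.]
yaw 16.31987170967446
yaw 15.61042045574562
[ 0.5048 -0.0859  0.05  ]
[ 0.5003 -0.1371  0.05  ]
[ 0.4961 -0.1884  0.05  ]
tab@.155 [ 0.5552 -0.1148  0.155 ]
tab@.155 [ 0.5505 -0.1751  0.155 ]
lid@.14 [ 0.6033 -0.0635  0.14  ]
lid@.14 [ 0.5907 -0.2289  0.14  ]
lid@.14 [ 0.5548 -0.0593  0.14  ]
lid@.14 [ 0.541 -0.228  0.14 ]
```

```bash
cat >> h.py <<'E'
from scipy.spatial.transform import Rotation as Rn
def Rtool(az,down,flip=False):
    """tool z at azimuth az, 'down' deg below horizontal; tool y horizontal"""
    a,e=np.radians([az,down]);z=np.array([np.cos(e)*np.cos(a),np.cos(e)*np.sin(a),-np.sin(e)])
    y=np.array([-np.sin(a),np.cos(a),0])*(-1 if flip else 1);return np.stack([np.cross(y,z),y,z],1)
def cur(o): return np.array(o["tool_pos"]),Rn.from_euler("xyz",o["orientation"],degrees=True).as_matrix()
def rel(p0,R0,p,R): 
    return np.round(np.hstack([R0.T@(np.array(p)-p0)*100,Rn.from_matrix(R0.T@R).as_rotvec(degrees=True)]),2).tolist()
def log(o):
    open("log.txt","a").write(repr([*map(float,o["joint_pos"]),*map(float,o["tool_pos"]),*map(float,o["orientation"])])+"\n")
E
python3 - <<'E'
from h import *
from plant import ctrl
o=ctrl.get_obs();log(o);p,R=cur(o)
print(rel(p,R,(.48,-.25,.25),R)); print(rel((.48,-.25,.25),R,(.47,.15,.25),Rtool(16.3,70)))
E
```

```text
[-33.64, 25.07, -2.39, 0.0, 0.0, 0.0]
[-15.39, 36.94, 0.05, 1.43, -19.98, 7.65]
```

Call:
{"api": "send_rows", "payload": {"plan": [[[-33.6,25,-2.4,0,0,0],[-33.6,25,-2.4,0,0,0],[-33.6,25,-2.4,0,0,0],[-33.6,25,-2.4,0,0,0],[-33.6,25,-2.4,0,0,0],[-33.6,25,-2.4,0,0,0],[-33.6,25,-2.4,0,0,0],[-33.6,25,-2.4,0,0,0]]], "fingers": 0.7}}

```text
clock: 0.77
tool_pos: [0.4383, -0.3242, 0.2456]
orientation: [180.0, -0.0, -156.0]
force: [2.0, -0.4, -0.3]
opening: 0.0612
gripper_force: 0.0
```

```bash
python3 - <<'E'
from h import *
from plant import ctrl
o=ctrl.get_obs();log(o);p,R=cur(o);print(p,o["joint_pos"].round(1),o["opening"])
print(rel(p,R,(.47,.15,.25),Rtool(16.3,70)))
E
```

```text
[ 0.43827492 -0.32416371  0.24561573] [-15.9   7.6 -14.1  -0.  -68.3 -50.1] 0.06123754938478386
[-22.22, 42.01, -0.43, 1.37, -19.97, 7.67]
```

Call:
{"api": "send_rows", "payload": {"plan": [[[-22.2,42,-0.4,0.7,-10,3.8],[-22.2,42,-0.4,1.4,-20,7.7],[-22.2,42,-0.4,1.4,-20,7.7],[-22.2,42,-0.4,1.4,-20,7.7],[-22.2,42,-0.4,1.4,-20,7.7],[-22.2,42,-0.4,1.4,-20,7.7],[-22.2,42,-0.4,1.4,-20,7.7],[-22.2,42,-0.4,1.4,-20,7.7]]]}}

```text
clock: 1.43
tool_pos: [0.4594, 0.0082, 0.249]
orientation: [-180.0, 20.2, -163.7]
force: [2.3, -0.7, -0.2]
opening: 0.0614
gripper_force: 0.0
```

```bash
python3 - <<'E'
from h import *
from plant import ctrl
o=ctrl.get_obs();log(o);p,R=cur(o);print(p,o["joint_pos"].round(1),o["orientation"])
print(rel(p,R,(.47,.15,.25),Rtool(16.3,50)))
E
```

```text
[0.45937691 0.00819694 0.24899732] [  29.8  -14.7  -39.8    6.5  -45.5 -107.3] [-179.99832326   20.15903816 -163.74171289]
[-4.72, 13.32, 1.63, -0.02, -19.84, -0.04]
```

Call:
{"api": "send_rows", "payload": {"plan": [[[-4.7,13.3,1.6,0,-20,0],[-4.7,13.3,1.6,0,-20,0],[-4.7,13.3,1.6,0,-20,0],[-4.7,13.3,1.6,0,-20,0],[-4.7,13.3,1.6,0,-20,0]]]}}

```text
clock: 1.85
tool_pos: [0.4886, 0.1403, 0.2904]
orientation: [178.8, 38.5, -163.8]
force: [0.4, -1.6, -0.3]
opening: 0.0614
gripper_force: 0.0
```

```bash
cat > kin.py <<'E'
from h import *
from scipy.optimize import least_squares
D=np.array([eval(l) for l in open("log.txt")])
def rz(a): return Rn.from_euler("z",a,degrees=True).as_matrix()
def ry(a): return Rn.from_euler("y",a,degrees=True).as_matrix()
def rx(a): return Rn.from_euler("x",a,degrees=True).as_matrix()
def fk(q,k):
    h,a1,d,L2,a3,L3,L6=k
    R=rz(q[0]);p=np.array([0,0,h])+R@[a1,d,0]
    R=R@ry(q[1]);p=p+R@[0,0,L2]
    R=R@ry(-q[2]);p=p+R@[L3,0,a3]      # forearm along +x at q=0
    R=R@rx(q[3]*S[0]);R=R@ry(-q[4]);p=p+R@[L6,0,0]
    R=R@rx(q[5]*S[1]);return p,R
S=[1,1]
def fit():
    best=None
    for s in [(1,1),(-1,1)]:
        S[:]=s
        f=lambda k:np.hstack([fk(r[:6],k)[0]-r[6:9] for r in D])
        g=least_squares(f,[.3,.05,-.19,.4,0,.4,.2])
        if best is None or g.cost<best[0]: best=(g.cost,g.x,s)
    S[:]=best[2];return best
if __name__=="__main__":
    b=fit();print(b)
    for r in D:
        p,R=fk(r[:6],b[1]);Rm=Rn.from_euler("xyz",r[9:],degrees=True).as_matrix()
        print((p-r[6:9]).round(4),np.round(R[:,0]-Rm[:,2],3),Rn.from_matrix(R.T@Rm).as_euler("xyz",degrees=True).round(1))
E
python3 - <<'E'
from h import *
from plant import ctrl
o=ctrl.get_obs();log(o);p,R=cur(o);print(p,o["joint_pos"].round(1),o["orientation"])
E
python3 kin.py
```

```text
[0.48857109 0.14031683 0.2904409 ] [  44.4  -20.8  -58.1   44.   -23.3 -154.2] [ 178.78617288   38.45828594 -163.76046945]
(np.float64(0.00035085582200003533), array([-0.31825624,  0.56812792, -0.19268486,  0.5458789 ,  0.18044604,
       -0.19637849,  0.21297797]), (-1, 1))
[-0.0072  0.007  -0.0093] [-0.  0. -0.] [-90.  33. -90.]
[ 0.0135 -0.0048  0.0045] [-0. -0. -0.] [90.  79.9 90. ]
[-0.0087  0.0079  0.0074] [-0.  0.  0.] [ 90.  -34.6  90. ]
[ 0.0061 -0.0071 -0.0025] [-0.  0. -0.] [-90.  -51.5 -90. ]
```

```bash
python3 - <<'E'
s=open("kin.py").read()
s=s.replace("h,a1,d,L2,a3,L3,L6=k","h,a1,d,L2,a3,L3,L6,a5,d2=k").replace("p=p+R@[L6,0,0]","p=p+R@[L6,0,a5]").replace("p=p+R@[L3,0,a3]","p=p+R@[L3,d2,a3]").replace("[.3,.05,-.19,.4,0,.4,.2])","[.3,.0,-.1,.4,0,.4,.2,0,0],bounds=([0,-.3,-.4,.2,-.3,.2,.05,-.2,-.4],[.6,.3,.4,.7,.3,.7,.5,.2,.4]))").replace("rx(q[5]*S[1])","rx(-q[5])").replace("(1,1),(-1,1)","(-1,1),")
open("kin.py","w").write(s)
E
sed -i 's/for s in \[.*/for s in [(-1,1)]:/' kin.py; python3 kin.py
```

```text
(np.float64(0.0007984856012555398), array([ 0.02398626,  0.08095714, -0.040175  ,  0.64027429,  0.14306193,
        0.2       ,  0.47373251,  0.10334887, -0.14787352]), (-1, 1))
[ 0.0021  0.0034 -0.01  ] [-0.  0. -0.] [-90.   0. -90.]
[-0.0015  0.0043 -0.0018] [-0. -0. -0.] [-90.   0. -90.]
[0.0098 0.0091 0.0284] [-0.  0.  0.] [-90.  -0. -90.]
[ 0.0008 -0.014  -0.0166] [-0.  0. -0.] [-90.   0. -90.]
```

```bash
sed -i 's/L3,d2,a3\]/L3,0,a3]/; s/p=p+R@\[L6,0,a5\]/p=p+R@[L6,d2,a5]/; s/bounds=.*)$/bounds=([0,-.3,-.4,.1,-.3,.1,.05,-.2,-.4],[.6,.3,.4,.7,.3,.7,.5,.2,.4]))/' kin.py; sed -i 's/for s in \[(-1,1)\]:/for s in [(-1,1)]:/' kin.py; python3 kin.py
```

```text
(np.float64(4.3317707086381875e-15), array([ 1.98798166e-01,  2.05913215e-06, -5.53912016e-07,  6.01599729e-01,
        5.74884823e-07,  4.63597747e-01,  3.78040247e-01, -8.22187444e-08,
       -1.91799459e-01]), (-1, 1))
[-0.  0. -0.] [-0.  0. -0.] [-90.   0. -90.]
[ 0. -0.  0.] [-0. -0. -0.] [-90.   0. -90.]
[-0.  0.  0.] [-0.  0.  0.] [-90.  -0. -90.]
[ 0. -0.  0.] [-0.  0. -0.] [-90.   0. -90.]
```

```bash
cat >> kin.py <<'E'
K=np.array([.1988,0,0,.6016,0,.4636,.37804,0,-.1918])
LO=np.array([-176,-82,-58.2,-173.8,-174.7,-.2+0]);LO[5]=-173.6;HI=np.array([176,121.7,71.7,95.5,-.2,173.6])
F=Rn.from_euler("xyz",[-90,0,-90],degrees=True).as_matrix()
def fkt(q): p,R=fk(q,K);return p,R@F
def ik(p,R,q0,tol=1e-3):
    f=lambda q:np.hstack([(fkt(q)[0]-p)*1,Rn.from_matrix(R.T@fkt(q)[1]).as_rotvec()*.3])
    g=least_squares(f,np.clip(q0,LO+1,HI-1),bounds=(LO,HI),x_scale=30.,max_nfev=60)
    return g.x,np.linalg.norm(g.fun)<tol,np.linalg.norm(g.fun)
PT=lambda O,pd,t,g,s:np.array(O)-g*np.array(pd)+(.019-s)*t
E
cat > scan.py <<'E'
from kin import *
EA=(.5284,.2238,.040);EB=(.5301,.1315,.040);PL=(.4526,-.083,.0395);PR=(.4445,-.187,.0395)
qs=[np.array(q,float) for q in [(40,-20,-45,20,-40,-120),(20,-20,-45,0,-60,60),(10,-20,-50,-60,-60,100),(20,-10,-45,60,-60,0),(-20,-20,-50,-60,-60,0)]]
def best(p,R):
    r=[ik(p,R,q) for q in qs];ok=[x for x in r if x[1]]
    return ok[0][0].round(0).astype(int).tolist() if ok else round(min(x[2] for x in r),3)
g,s=.003,.007
az=np.radians(16.3);pd=np.array([np.cos(az)*np.cos(.14),np.sin(az)*np.cos(.14),-np.sin(.14)])
for al in (50,60,70,80):
    R=Rtool(16.3,al+8);print("alpha",al,"A",best(PT(EA,pd,R[:,2],g,s),R),"B",best(PT(EB,pd,R[:,2],g,s),R))
    for nm,P in(("L",PL),("R",PR)):
        for d in (-50,-25,0,25,50):
            R=Rtool(-4.5+d,90-al,True);print("   ",nm,d,best(PT(P,(0,0,-1),R[:,2],g,s),R))
E
python3 scan.py
```

```text
alpha 50 A 0.037 B 0.04
    L -50 0.103
    L -25 0.17
    L 0 0.034
    L 25 [-42, 17, -41, 87, -43, -133]
    L 50 [-37, 23, -30, 68, -55, -137]
    R -50 0.131
    R -25 0.047
    R 0 0.012
    R 25 [-50, 21, -33, 77, -48, -139]
    R 50 [-45, 27, -22, 60, -62, -138]
alpha 60 A 0.018 B 0.025
    L -50 0.112
    L -25 0.198
    L 0 0.072
    L 25 [-55, 29, -44, 94, -57, -110]
    L 50 [-45, 30, -29, 73, -65, -124]
    R -50 0.148
    R -25 0.089
    R 0 0.041
    R 25 [-60, 29, -34, 83, -59, -121]
    R 50 [-52, 33, -21, 66, -70, -129]
alpha 70 A [46, 17, -43, -17, -20, -135] B [37, 15, -45, -13, -19, -123]
    L -50 0.112
    L -25 0.209
    L 0 0.096
    L 25 0.003
    L 50 [-51, 39, -28, 76, -74, -114]
    R -50 0.153
    R -25 0.131
    R 0 0.059
    R 25 [-66, 39, -34, 87, -70, -108]
    R 50 [-57, 40, -19, 69, -79, -121]
alpha 80 A [43, 22, -28, -1, -38, -118] B [35, 20, -32, -1, -37, -110]
    L -50 0.104
    L -25 0.199
    L 0 0.059
    L 25 [-66, 56, -43, 95, -81, -81]
    L 50 [-54, 48, -26, 78, -83, -106]
    R -50 0.145
    R -25 0.174
    R 0 0.057
    R 25 [-70, 49, -33, 88, -80, -98]
    R 50 [-60, 48, -17, 72, -87, -115]
```

```bash
cat > scan2.py <<'E'
from scan import EA,EB,PL,PR,pd,g,s
from kin import *
rng=np.random.default_rng(0)
def ms(p,R,n=14):
    out=[]
    for i in range(n):
        q,ok,e=ik(p,R,rng.uniform([-90,-40,-57,-170,-120,-170],[90,60,20,95,-5,170]))
        if ok and not any(np.abs(q-o).max()<3 for o in out): out.append(q)
    return [o.round(0).astype(int).tolist() for o in out]
for al in (62,66,70): 
    R=Rtool(16.3,al+8)
    for nm,E in(("A",EA),("B",EB)): print("grasp",al,nm,ms(PT(E,pd,R[:,2],g,s),R))
for al in (56,62):
  for d in (-35,-25,25,32):
    R=Rtool(-4.5+d,90-al,True)
    for nm,P in(("L",PL),("R",PR)): print("place",al,d,nm,ms(PT(P,(0,0,-1),R[:,2],g,s),R))
E
sed -i 's/^for al/if __name__=="__main__":\n  for al/; ' scan.py; python3 - <<'E'
s=open('scan.py').read().split('if __name__')[0];open('scan.py','w').write(s)
E
timeout 300 python3 scan2.py
```

```text
grasp 62 A []
grasp 62 B []
grasp 66 A [[38, 15, -56, -55, -7, -165]]
grasp 66 B [[30, 13, -58, -49, -5, -152]]
grasp 70 A [[46, 17, -43, -17, -20, -135]]
grasp 70 B [[37, 15, -45, -13, -19, -123]]
place 56 -35 L []
place 56 -35 R []
place 56 -25 L []
place 56 -25 R []
place 56 25 L [[-50, 24, -43, 92, -51, -119]]
place 56 25 R [[-56, 25, -34, 81, -55, -128]]
place 56 32 L [[-48, 24, -39, 85, -53, -123]]
place 56 32 R [[-54, 27, -30, 76, -58, -130]]
place 62 -35 L []
place 62 -35 R []
place 62 -25 L []
place 62 -25 R []
place 62 25 L [[-56, 32, -44, 95, -60, -106]]
place 62 25 R [[-61, 31, -34, 84, -61, -118]]
place 62 32 L [[-53, 31, -39, 88, -61, -113]]
place 62 32 R [[-59, 32, -30, 79, -64, -122]]
```

```bash
cat > plan.py <<'E'
from scan import *
def frames(q):
    h,a1,d,L2,a3,L3,L6,a5,d2=K;R=rz(q[0]);p=np.array([0,0,h]);R=R@ry(q[1]);e=p+R@[0,0,L2];R=R@ry(-q[2]);w=e+R@[L3,0,0];R=R@rx(-q[3])@ry(-q[4]);return e,w,w+R@[0,d2,0]
AG,TP,DP=69,64,30; g,s=.003,.007
RG=Rtool(16.3,AG+8);RP=Rtool(-4.5+DP,90-TP,True)
def gp(E):return PT(E,pd,RG[:,2],g,s)
def pp(P):return PT(P,(0,0,-1),RP[:,2],g,s)
qg0=np.array([46,17,-43,-17,-20,-135.]);ql0=np.array([-53,31,-39,88,-61,-113.])
E
python3 - <<'E'
from plan import *
from plant import ctrl
o=ctrl.get_obs();p,R=cur(o)
up=np.array([0,0,1.])
for nm,P,RR,q0 in [("gA",gp(EA),RG,qg0),("gA+60t",gp(EA)-.06*RG[:,2],RG,qg0),("gA+150z",gp(EA)+.15*up,RG,qg0),("gB",gp(EB),RG,qg0),("pL",pp(PL),RP,ql0),("pL+40",pp(PL)+.04*up,RP,ql0),("pL+150",pp(PL)+.15*up,RP,ql0),("pR",pp(PR),RP,ql0),("pR+150",pp(PR)+.15*up,RP,ql0)]:
    q,ok,e=ik(P,RR,q0);print(nm,P.round(4),ok,q.round(1),[x.round(2).tolist() for x in frames(q)])
print(rel(p,R,gp(EA)-.06*RG[:,2],RG))
s=pickle.load(open("pics/top0.pkl","rb"));print(onz(s,(316,170),.1),onz(s,(340,170),.1))
E
```

```text
gA [0.5281 0.2237 0.0287] True [  45.6   17.1  -44.9  -21.2  -17.7 -138.9] [[0.12, 0.13, 0.77], [0.28, 0.28, 0.36], [0.36, 0.11, 0.33]]
gA+60t [0.5152 0.2199 0.0872] True [  47.3   10.8  -40.8  -14.3  -27.9 -133.1] [[0.08, 0.08, 0.79], [0.27, 0.29, 0.43], [0.38, 0.14, 0.4]]
gA+150z [0.5281 0.2237 0.1787] True [  46.8    5.7  -30.9   -9.7  -42.6 -127.1] [[0.04, 0.04, 0.8], [0.3, 0.32, 0.52], [0.42, 0.17, 0.5]]
gB [0.5298 0.1314 0.0287] True [  37.1   15.   -46.6  -16.   -16.8 -125.7] [[0.12, 0.09, 0.78], [0.3, 0.23, 0.37], [0.37, 0.05, 0.35]]
pL [ 0.4623 -0.0784  0.0372] True [ -55.8   33.3  -40.8   90.7  -62.7 -107.8] [[0.19, -0.27, 0.7], [0.26, -0.38, 0.26], [0.36, -0.53, 0.31]]
pL+40 [ 0.4623 -0.0784  0.0772] True [ -53.8   25.   -40.4   87.9  -62.1 -117.7] [[0.15, -0.2, 0.74], [0.26, -0.36, 0.32], [0.36, -0.51, 0.4]]
pL+150 [ 0.4623 -0.0784  0.1872] True [ -47.8    4.2  -36.7   79.3  -61.2 -145.8] [[0.03, -0.03, 0.8], [0.26, -0.29, 0.5], [0.32, -0.41, 0.64]]
pR [ 0.4542 -0.1824  0.0372] True [ -61.1   33.1  -31.2   81.   -65.3 -118.5] [[0.16, -0.29, 0.7], [0.26, -0.46, 0.29], [0.31, -0.63, 0.37]]
pR+150 [ 0.4542 -0.1824  0.1872] True [ -57.1   11.   -28.4   73.4  -68.4 -145.5] [[0.06, -0.1, 0.79], [0.26, -0.4, 0.49], [0.27, -0.52, 0.64]]
[8.9, 6.5, 19.03, 1.17, 25.46, 0.21]
[0.63269412 0.0041118  0.1       ] [ 0.63295031 -0.03795101  0.1       ]
```

```bash
sed -i 's/^S=\[1,1\]/S=[-1,1]/' kin.py; python3 - <<'E'
from kin import *
for r in D: print((fkt(r[:6])[0]-r[6:9]).round(4))
E
sed -i 's/(62,66,70)/(45,52,60,70)/; s/(56,62)/(45,60)/; s/(-35,-25,25,32)/(-30,-15,0,15,30)/' scan2.py; timeout 400 python3 scan2.py
```

```text
[ 0. -0.  0.]
[ 0. -0.  0.]
[-0. -0.  0.]
[-0. -0.  0.]
grasp 45 A []
grasp 45 B []
grasp 52 A []
grasp 52 B []
grasp 60 A []
grasp 60 B []
grasp 70 A [[46, 17, -43, 17, -20, -135]]
grasp 70 B [[37, 15, -45, 13, -19, -123]]
place 45 -30 L []
place 45 -30 R []
place 45 -15 L []
place 45 -15 R [[-49, 12, -48, -116, -23, -130]]
place 45 0 L [[-37, 10, -49, -111, -24, -133]]
place 45 0 R [[-43, 12, -41, -92, -26, -148]]
place 45 15 L [[-33, 11, -42, -90, -29, -147]]
place 45 15 R [[-43, 15, -36, -78, -36, -150]]
place 45 30 L [[-33, 14, -37, -77, -38, -148]]
place 45 30 R [[-43, 19, -31, -68, -45, -149]]
place 60 -30 L []
place 60 -30 R []
place 60 -15 L []
place 60 -15 R []
place 60 0 L []
place 60 0 R [[-71, 33, -51, -110, -58, -97]]
place 60 15 L [[-60, 32, -51, -106, -58, -98]]
place 60 15 R [[-63, 29, -40, -93, -56, -115]]
place 60 30 L [[-52, 29, -40, -89, -58, -115]]
place 60 30 R [[-58, 30, -31, -79, -61, -124]]
```

```bash
sed -i 's/AG,TP,DP=69,64,30/AG,TP,DP=68,63,18/; s/^qg0=.*/qg0=np.array([46,17,-43,17,-20,-135.]);ql0=np.array([-58,31,-49,-100,-58,-100.])/' plan.py
python3 - <<'E'
from plan import *
from plant import ctrl
o=ctrl.get_obs();p,R=cur(o)
up=np.array([0,0,1.])
for nm,P,RR,q0 in [("gA",gp(EA),RG,qg0),("gA+60t",gp(EA)-.06*RG[:,2],RG,qg0),("gA+200z",gp(EA)+.2*up,RG,qg0),("gB",gp(EB),RG,qg0),("pL",pp(PL),RP,ql0),("pL+40",pp(PL)+.04*up,RP,ql0),("pL+150",pp(PL)+.15*up,RP,ql0),("pR",pp(PR),RP,ql0),("pR+150",pp(PR)+.15*up,RP,ql0)]:
    q,ok,e=ik(P,RR,q0);print(nm,P.round(4),ok,q.round(1),[x.round(2).tolist() for x in frames(q)])
print(rel(p,R,gp(EA)-.09*RG[:,2],RG))
E
```

```text
gA [0.5283 0.2238 0.0288] True [  45.    16.6  -47.5   26.5  -15.1 -143.8] [[0.12, 0.12, 0.78], [0.26, 0.26, 0.36], [0.44, 0.2, 0.4]]
gA+60t [0.5144 0.2197 0.087 ] True [  47.5   10.3  -42.6   16.6  -26.  -135.5] [[0.07, 0.08, 0.79], [0.26, 0.29, 0.42], [0.43, 0.19, 0.45]]
gA+200z [0.5283 0.2238 0.2288] True [  47.3    2.6  -27.4    9.6  -48.3 -126.6] [[0.02, 0.02, 0.8], [0.29, 0.31, 0.57], [0.44, 0.2, 0.6]]
gB [0.53   0.1315 0.0288] True [  36.8   14.6  -48.9   20.2  -14.2 -129.6] [[0.12, 0.09, 0.78], [0.29, 0.21, 0.37], [0.44, 0.11, 0.4]]
pL [ 0.463  -0.0805  0.0371] True [ -61.3   35.9  -49.4 -102.8  -61.9  -95.2] [[0.17, -0.31, 0.69], [0.19, -0.34, 0.22], [0.14, -0.16, 0.21]]
pL+40 [ 0.463  -0.0805  0.0771] True [ -57.8   24.1  -48.1  -99.   -58.7 -109.8] [[0.13, -0.21, 0.75], [0.21, -0.33, 0.31], [0.14, -0.16, 0.25]]
pL+150 [ 0.463  -0.0805  0.1871] True [ -45.4   -2.9  -42.   -85.4  -49.9 -150.2] [[-0.02, 0.02, 0.8], [0.23, -0.23, 0.51], [0.14, -0.16, 0.36]]
pR [ 0.4549 -0.1845  0.0371] True [ -64.9   31.9  -38.6  -91.1  -60.8 -112.1] [[0.13, -0.29, 0.71], [0.2, -0.43, 0.27], [0.13, -0.26, 0.21]]
pR+150 [ 0.4549 -0.1845  0.1871] True [ -57.     4.9  -34.5  -79.   -58.8 -148.4] [[0.03, -0.04, 0.8], [0.22, -0.34, 0.5], [0.13, -0.26, 0.36]]
[7.73, 6.56, 16.27, 1.17, 24.46, 0.2]
```

Call:
{"api": "send_rows", "payload": {"plan": [[[7.7,6.6,16.3,1.2,24.5,0.2],[7.7,6.6,16.3,1.2,24.5,0.2],[7.7,6.6,16.3,1.2,24.5,0.2],[7.7,6.6,16.3,1.2,24.5,0.2],[7.7,6.6,16.3,1.2,24.5,0.2],[7.7,6.6,16.3,1.2,24.5,0.2],[7.7,6.6,16.3,1.2,24.5,0.2]]]}}

```text
clock: 2.43
tool_pos: [0.504, 0.2108, 0.1063]
orientation: [-179.4, 12.9, -163.8]
force: [-0.1, 0.5, 0.2]
opening: 0.0613
gripper_force: 0.0
```

```bash
sed -i 's/68,63,18/68,63,22/' plan.py; python3 - <<'E'
from plan import *
from plant import ctrl
o=ctrl.get_obs();p,R=cur(o);print(p,o["joint_pos"].round(1),o["orientation"])
s=ctrl.snapshot("wrist");pickle.dump(s,open("pics/w1.pkl","wb"));cv2.imwrite("pics/w1.png",s["img"][:,:,::-1])
for e in eggs(s,2000): print(np.round(e[:3],1),np.round(np.hstack([e[3][0],e[3][1],e[3][2]]),1),onz(s,e[3][0],.04).round(4))
for E in(EA,EB): print(proj(s,E),proj(s,E+.004*pd))
print(rel(p,R,gp(EA),RG))
E
```

```text
[0.50396602 0.21076474 0.10631642] [  48.1    8.1  -41.1   14.4  -30.9 -133.6] [-179.36896232   12.94127981 -163.79239085]
[ 179.9  236.5 6505.5] [179.8 236.5  83.7  99.3 155. ] [0.5307 0.13   0.04  ]
[ 331.1  272.2 5494. ] [331.1 272.2  76.2  92.  178.3] [0.5296 0.2229 0.04  ]
[ 459.2  394.5 5885.5] [619.8 391.9  18.9 774.   89.2] [0.5705 0.4583 0.04  ]
[332.9498425 271.04452  ] [332.8852258  275.88369253]
[182.49835247 236.3454007 ] [183.95769211 241.75487722]
[-0.9, 0.66, 8.16, -0.65, -1.06, -0.08]
```

View pics/w1.png

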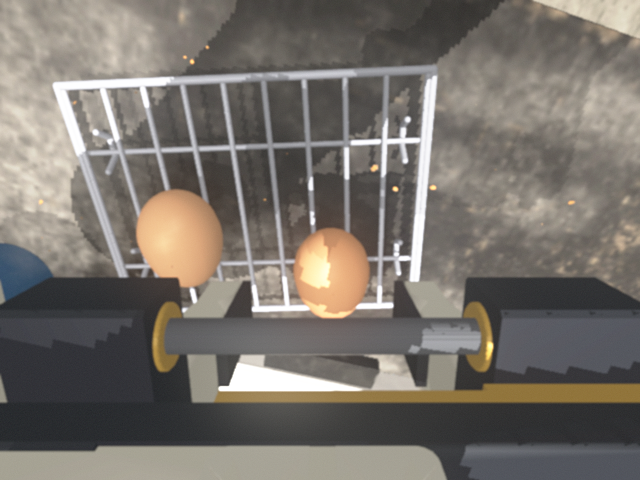

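```bash
sed -i 's/^EA=.*;PL=/EA=np.array((.5272,.2228,.040));EB=np.array((.5286,.1302,.040));PL=/' scan.py; python3 - <<'E'
from plan import *
from plant import ctrl
o=ctrl.get_obs();p,R=cur(o)
print(rel(p,R,gp(EA)-.04*RG[:,2],RG),rel(p,R,gp(EA),RG))
E
```

```text
[-0.59, 0.54, 4.28, -0.57, -0.9, -0.1] [-0.65, 0.58, 8.28, -0.57, -0.9, -0.1]
```

Call:
{"api": "send_rows", "payload": {"plan": [[[-0.6,0.55,2.2,-0.6,-0.9,-0.1],[-0.6,0.55,4.3,-0.6,-0.9,-0.1],[-0.65,0.58,6,-0.6,-0.9,-0.1],[-0.65,0.58,7.3,-0.6,-0.9,-0.1],[-0.65,0.58,8.3,-0.6,-0.9,-0.1],[-0.65,0.58,8.3,-0.6,-0.9,-0.1]]]}}

```text
clock: 2.98
tool_pos: [0.5275, 0.2225, 0.0295]
orientation: [179.9, 14.1, -163.8]
force: [-0.4, -0.6, 0.1]
opening: 0.0615
gripper_force: 0.0
```

```bash
python3 - <<'E'
from plan import *
from plant import ctrl
o=ctrl.get_obs();p,R=cur(o);print(p,gp(EA),o["force"].round(1),o["joint_pos"].round(1))
print(rel(p,R,gp(EA),RG))
E
```

```text
[0.52751685 0.2224683  0.0294678 ] [0.52713513 0.22278103 0.02877508] [-0.4 -0.6  0.1] [  44.9   16.4  -47.8   26.9  -14.8 -144. ]
[0.04, 0.04, 0.06, 0.08, 0.12, -0.06]
```

Call:
{"api": "send_rows", "payload": {"plan": [[[0,0,0,0,0,0],[0,0,0,0,0,0],[0,0,0,0,0,0],[0,0,0,0,0,0],[0,0,0,0,0,0],[0,0,0,0,0,0]]], "fingers": 0.3}}

```text
clock: 3.48
tool_pos: [0.5285, 0.2236, 0.0311]
orientation: [179.9, 14.2, -163.8]
force: [-1.4, -5.3, 10.3]
opening: 0.045
gripper_force: 30.0
```

```bash
cat > path.py <<'E'
from plan import *
from plant import ctrl
import sys
up=np.array([0,0,1.])
def path(q1,n):
    "rows along joint-straight path from now to q1, relative to current pose"
    o=ctrl.get_obs();p,R=cur(o);q0=o["joint_pos"];P0,R0=fkt(q0)
    for i in range(1,n+1):
        P,RR=fkt(q0+(q1-q0)*i/n);print(i,rel(P0,R0,P,RR),P.round(3))
E
python3 - <<'E'
from path import *
o=ctrl.get_obs();q=o["joint_pos"];print(o["gripper_force"])
p,R=cur(o)
qa,ok,_=ik(p+.2*up,R,q);print(ok,qa.round(1))
qb,ok,_=ik(pp(PL)+.12*up,RP,ql0);print(ok,qb.round(1),frames(qb))
for i in range(0,11):
    P,RR=fkt(qa+(qb-qa)*i/10);print(P.round(3),RR[:,2].round(2),[x.round(2).tolist() for x in frames(qa+(qb-qa)*i/10)[1:]])
E
```

```text
30.002026503207162
True [  47.2    2.3  -27.4    9.6  -48.3 -126.7]
True [ -49.     5.   -41.9  -86.5  -55.  -139.9] (array([ 0.03462128, -0.03985844,  0.79807893]), array([ 0.24222432, -0.27886558,  0.45940279]), array([ 0.14155091, -0.1810734 ,  0.32867868]))
[0.528 0.224 0.231] [ 0.24  0.07 -0.97] [[0.29, 0.31, 0.57], [0.44, 0.2, 0.6]]
[0.502 0.144 0.185] [ 0.13  0.1  -0.99] [[0.33, 0.26, 0.56], [0.45, 0.11, 0.56]]
[0.464 0.087 0.147] [ 0.06  0.17 -0.98] [[0.37, 0.2, 0.55], [0.44, 0.02, 0.52]]
[0.423 0.051 0.119] [ 0.02  0.27 -0.96] [[0.39, 0.13, 0.53], [0.41, -0.05, 0.48]]
[0.39  0.033 0.1  ] [ 0.04  0.39 -0.92] [[0.4, 0.06, 0.52], [0.37, -0.11, 0.45]]
[0.369 0.028 0.09 ] [ 0.11  0.49 -0.87] [[0.4, -0.01, 0.51], [0.33, -0.16, 0.42]]
[0.364 0.028 0.09 ] [ 0.23  0.56 -0.8 ] [[0.39, -0.07, 0.5], [0.28, -0.18, 0.39]]
[0.376 0.024 0.097] [ 0.39  0.58 -0.72] [[0.37, -0.13, 0.49], [0.23, -0.19, 0.37]]
[0.4   0.009 0.111] [ 0.56  0.54 -0.63] [[0.33, -0.19, 0.48], [0.19, -0.19, 0.35]]
[ 0.432 -0.025  0.132] [ 0.72  0.43 -0.54] [[0.29, -0.24, 0.47], [0.16, -0.19, 0.34]]
[ 0.463 -0.08   0.157] [ 0.85  0.27 -0.45] [[0.24, -0.28, 0.46], [0.14, -0.18, 0.33]]
```

Call:
{"api": "send_rows", "payload": {"plan": [[[-0.6,0,-2.4,0,0,0],[-1.5,0,-6,0,0,0],[-2.5,0,-10,0,0,0],[-3.5,0,-14,0,0,0],[-4.5,0,-18,0,0,0],[-5,0,-20,0,0,0],[-5,0,-20,0,0,0]]]}}

```text
clock: 4.07
tool_pos: [0.5295, 0.2253, 0.2428]
orientation: [179.6, 14.7, -163.7]
force: [0.5, 0.9, -0.7]
opening: 0.0452
gripper_force: 30.0
```

```bash
cat >> path.py <<'E'
def batches(q1,n,via=None):
    o=ctrl.get_obs();q0=o["joint_pos"];Q=[q0+(q1-q0)*i/n for i in range(n+1)]
    for b in range(0,n,8):
        P0,R0=fkt(Q[b]);print("call",b//8)
        print([np.round(rel(P0,R0,*fkt(Q[i])),1).tolist() for i in range(b+1,min(b+8,n)+1)])
    print("max rot/row",max(np.degrees(np.linalg.norm(Rn.from_matrix(fkt(Q[i])[1].T@fkt(Q[i+1])[1]).as_rotvec())) for i in range(n)))
E
python3 - <<'E'
from path import *
o=ctrl.get_obs();q=o["joint_pos"];print(o["gripper_force"],o["opening"],q.round(1),o["force"].round(1))
qb,ok,_=ik(pp(PL)+.12*up,RP,ql0);print(ok,qb.round(1));batches(qb,24)
E
```

```text
29.99979411601089 0.0451625136987322 [  47.3    1.7  -26.5    9.4  -49.3 -126.3] [ 0.5  0.9 -0.7]
True [ -49.     5.   -41.9  -86.5  -55.  -139.9]
call 0
[[2.3, -3.1, 1.6, -1.0, 2.5, 7.0], [4.8, -5.8, 2.9, -2.1, 4.9, 14.0], [7.3, -8.1, 4.1, -3.3, 7.1, 21.2], [9.8, -10.0, 5.1, -4.7, 9.1, 28.3], [12.3, -11.6, 6.0, -6.2, 11.0, 35.5], [14.6, -12.7, 6.7, -7.8, 12.6, 42.7], [16.8, -13.5, 7.4, -9.7, 14.1, 50.0], [18.7, -14.1, 7.9, -11.6, 15.4, 57.2]]
call 1
[[0.5, -1.6, 0.5, -2.4, 1.6, 7.1], [1.0, -2.9, 1.0, -5.0, 3.0, 14.1], [1.5, -3.8, 1.3, -7.9, 4.4, 21.1], [1.9, -4.4, 1.6, -10.9, 5.7, 28.0], [2.2, -4.7, 1.7, -14.2, 7.0, 34.9], [2.3, -4.8, 1.7, -17.6, 8.1, 41.7], [2.1, -4.7, 1.6, -21.3, 9.2, 48.4], [1.7, -4.5, 1.3, -25.2, 10.3, 55.0]]
call 2
[[0.0, 0.8, -0.2, -4.1, 1.5, 6.4], [-0.1, 1.9, -0.6, -8.3, 3.1, 12.7], [-0.3, 3.3, -1.2, -12.8, 4.7, 18.8], [-0.7, 4.9, -1.9, -17.4, 6.3, 24.8], [-1.3, 6.7, -2.9, -22.2, 8.1, 30.6], [-2.1, 8.5, -4.2, -27.2, 9.8, 36.3], [-3.2, 10.5, -5.8, -32.4, 11.7, 41.8], [-4.5, 12.4, -7.6, -37.8, 13.5, 47.1]]
max rot/row 7.778645054098847
```

Call:
{"api": "send_rows", "payload": {"plan": [[[2.3,-3.1,1.6,-1.0,2.5,7.0],[4.8,-5.8,2.9,-2.1,4.9,13.8],[7.3,-8.1,4.1,-3.3,7.1,20.5],[9.8,-10.0,5.1,-4.7,9.1,27],[12.3,-11.6,6.0,-6.2,11.0,33.5],[14.6,-12.7,6.7,-7.8,12.6,40],[16.8,-13.5,7.4,-9.7,14.1,46.5],[18.7,-14.1,7.9,-11.6,15.4,53]]]}}

```text
clock: 4.73
tool_pos: [0.4103, 0.0424, 0.1126]
orientation: [165.0, -9.7, 145.8]
force: [-0.7, -0.4, -1.3]
opening: 0.045
gripper_force: 30.0
```

```bash
python3 - <<'E'
from path import *
o=ctrl.get_obs();q=o["joint_pos"];print(o["gripper_force"],o["opening"],q.round(1),o["force"].round(1))
qb,ok,_=ik(pp(PL)+.12*up,RP,ql0);print(ok,qb.round(1));batches(qb,19)
E
```

```text
29.993820801610127 0.04504536956776471 [  15.3    3.5  -31.9  -22.   -51.4 -127.4] [-0.7 -0.4 -1.3]
True [ -49.     5.   -41.9  -86.5  -55.  -139.9]
call 0
[[0.5, -1.3, 0.4, -2.2, 1.2, 6.2], [1.1, -2.4, 0.8, -4.5, 2.4, 12.3], [1.6, -3.2, 1.2, -6.9, 3.5, 18.4], [2.1, -3.8, 1.4, -9.5, 4.6, 24.4], [2.4, -4.2, 1.6, -12.3, 5.6, 30.4], [2.7, -4.4, 1.7, -15.2, 6.6, 36.4], [2.7, -4.4, 1.7, -18.2, 7.5, 42.3], [2.7, -4.3, 1.6, -21.4, 8.4, 48.1]]
call 1
[[0.0, 0.4, -0.1, -3.3, 1.2, 5.7], [-0.0, 1.0, -0.3, -6.8, 2.3, 11.3], [-0.2, 1.7, -0.6, -10.3, 3.5, 16.8], [-0.4, 2.7, -1.1, -14.1, 4.8, 22.3], [-0.8, 3.8, -1.7, -17.9, 6.0, 27.6], [-1.3, 5.0, -2.4, -21.9, 7.3, 32.8], [-2.0, 6.3, -3.3, -26.0, 8.6, 37.9], [-2.9, 7.7, -4.4, -30.3, 10.0, 42.9]]
call 2
[[0.5, 2.1, -0.4, -4.2, 1.7, 4.9], [0.9, 4.4, -0.9, -8.5, 3.5, 9.7], [1.2, 6.8, -1.7, -12.9, 5.4, 14.4]]
max rot/row 6.706420971198076
```

Call:
{"api": "send_rows", "payload": {"plan": [[[0.5,-1.3,0.4,-2.2,1.2,6.2],[1.1,-2.4,0.8,-4.5,2.4,12.3],[1.6,-3.2,1.2,-6.9,3.5,18.4],[2.1,-3.8,1.4,-9.5,4.6,24.4],[2.4,-4.2,1.6,-12.3,5.6,30.4],[2.7,-4.4,1.7,-15.2,6.6,36.4],[2.7,-4.4,1.7,-18.2,7.5,42.3],[2.7,-4.3,1.6,-21.4,8.4,48.1]]]}}

```text
clock: 5.4
tool_pos: [0.3651, 0.0289, 0.0916]
orientation: [160.3, -33.2, 99.6]
force: [-1.1, 0.1, -0.5]
opening: 0.0449
gripper_force: 30.0
```

Call:
{"api": "send_rows", "payload": {"plan": [[[0.0,0.4,-0.1,-3.3,1.2,5.7],[0,1.0,-0.3,-6.8,2.3,11.3],[-0.2,1.7,-0.6,-10.3,3.5,16.8],[-0.4,2.7,-1.1,-14.1,4.8,22.3],[-0.8,3.8,-1.7,-17.9,6.0,27.6],[-1.3,5.0,-2.4,-21.9,7.3,32.8],[-2.0,6.3,-3.3,-26.0,8.6,37.9],[-2.9,7.7,-4.4,-30.3,10.0,42.9]]]}}

```text
clock: 6.07
tool_pos: [0.4328, -0.022, 0.1325]
orientation: [168.9, -56.1, 45.2]
force: [-0.4, 1.0, -0.1]
opening: 0.045
gripper_force: 30.0
```

```bash
python3 - <<'E'
from path import *
o=ctrl.get_obs();q=o["joint_pos"];p,R=cur(o);print(p,o["gripper_force"],o["opening"],q.round(1),o["force"].round(1))
print(rel(p,R,pp(PL)+.12*up,RP),rel(p,R,pp(PL)+.05*up,RP))
E
```

```text
[ 0.43277902 -0.02201211  0.13253929] 29.99378031003289 0.045001927329456716 [ -38.7    4.7  -40.1  -76.4  -54.4 -138. ] [-0.4  1.  -0.1]
[0.93, 6.66, -1.77, -12.89, 5.31, 14.54] [-4.88, 5.92, 2.06, -12.89, 5.31, 14.54]
```

Call:
{"api": "send_rows", "payload": {"plan": [[[0.5,2.2,-0.5,-4.3,1.8,4.8],[0.9,4.5,-1.0,-8.6,3.5,9.7],[0.9,6.6,-1.8,-12.9,5.3,14.5],[0.9,6.6,-1.8,-12.9,5.3,14.5],[0.9,6.6,-1.8,-12.9,5.3,14.5]]]}}

```text
clock: 6.48
tool_pos: [0.4613, -0.0794, 0.1562]
orientation: [179.6, -62.8, 18.1]
force: [-0.2, 0.7, -0.3]
opening: 0.0449
gripper_force: 30.0
```

```bash
python3 - <<'E'
from path import *
o=ctrl.get_obs();q=o["joint_pos"];p,R=cur(o);print(p,R[:,2],q.round(1),o["force"].round(1))
S={n:ctrl.snapshot(n) for n in("scene","top","wrist")};pickle.dump(S,open("pics/p1.pkl","wb"))
Oe=p-(.019-s)*R[:,2]-np.array([0,0,g]);print("egg exp",Oe.round(4))
for n in S: print(n,[np.round(np.hstack([e[0],e[1],e[2],e[3][1],e[3][2]]),1).tolist() for e in eggs(S[n],150) if n=="wrist" or (190<e[0]<460 and 150<e[1]<320)],proj(S[n],Oe).round(1))
c=np.zeros((480,800,3),np.uint8);c[:,:400]=cv2.resize(S["scene"]["img"][150:270,320:420],(400,480),interpolation=2);c[:300,400:]=cv2.resize(S["wrist"]["img"],(400,300));c[300:,400:600]=S["top"]["img"][150:330,320:520]
cv2.imwrite("pics/c2.png",c[:,:,::-1])
E
```

```text
[ 0.4612901  -0.07936125  0.15615925] [ 0.84771396  0.2702603  -0.45644321] [ -49.     5.   -41.9  -86.2  -55.  -139.8] [-0.2  0.7 -0.3]
egg exp [ 0.4511 -0.0826  0.1586]
scene [[271.9, 253.1, 474.0, 22.5, 27.2, 102.7], [378.5, 224.2, 945.0, 21.0, 65.8, 76.2]] [380.3 187. ]
top [[246.7, 230.3, 637.0, 24.7, 33.0, 163.9], [365.4, 244.8, 461.5, 24.1, 24.4, 18.8], [368.5, 272.8, 597.5, 27.0, 28.2, 156.6], [393.7, 247.9, 455.0, 23.9, 24.3, 68.7], [396.1, 309.6, 203.5, 4.7, 73.1, 71.2], [421.5, 250.1, 479.0, 24.3, 25.2, 88.5]] [369.  273.5]
wrist [[12.5, 42.5, 1287.5, 28.5, 76.8, 164.0], [33.0, 120.0, 204.5, 16.7, 18.1, 147.4], [84.7, 54.7, 247.0, 10.7, 30.7, 83.3], [96.8, 81.3, 382.0, 17.6, 30.5, 83.5], [119.7, 258.5, 2187.5, 44.0, 67.3, 80.3], [199.9, 57.2, 235.0, 10.2, 30.9, 66.7], [200.9, 336.6, 862.0, 22.6, 69.3, 3.9], [321.7, 289.5, 5943.5, 72.5, 119.0, 89.6], [353.5, 130.9, 415.0, 19.5, 31.3, 94.4], [358.0, 112.4, 236.5, 10.5, 31.0, 89.1], [378.8, 79.1, 272.0, 19.9, 24.7, 88.8], [391.4, 387.2, 10166.0, 52.5, 427.9, 91.4], [443.1, 336.9, 859.0, 22.9, 70.4, 175.5], [618.5, 22.7, 1890.5, 48.6, 53.2, 155.5]] [323.4 317.2]
```

View pics/c2.png

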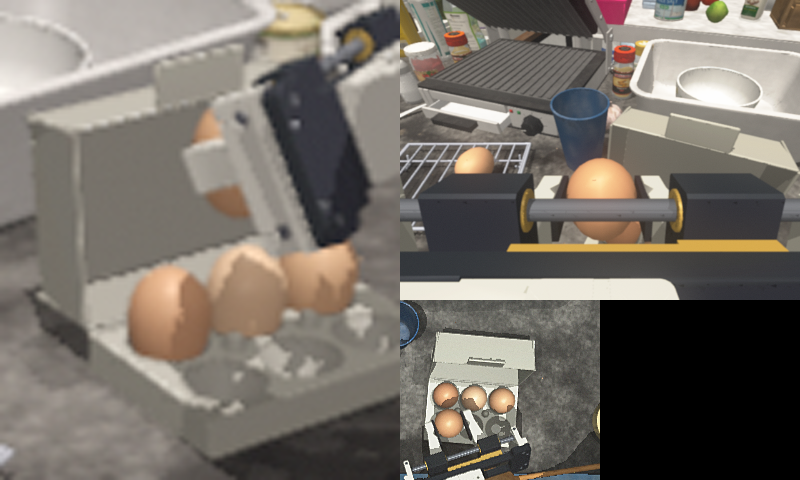

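```bash
cat > low.py <<'E'
from path import *
def lowrow(dxy,dzs):
    o=ctrl.get_obs();p,R=cur(o)
    for dz in dzs: print(dz,np.round(R.T@np.array([dxy[0],dxy[1],-dz])*100,2).tolist())
E
python3 - <<'E'
from low import *
lowrow((.0003,-.0013),[.05,.108,.112])
E
```

```text
0.05 [-4.45, 0.12, 2.27]
0.108 [-9.61, 0.1, 4.92]
0.112 [-9.97, 0.1, 5.1]
```

Call:
{"api": "send_rows", "payload": {"plan": [[[-1.8,0.1,0.9,0,0,0],[-4.4,0.1,2.2,0,0,0],[-7,0.1,3.6,0,0,0],[-8.6,0.1,4.4,0,0,0],[-9.4,0.1,4.8,0,0,0],[-9.6,0.1,4.9,0,0,0],[-9.6,0.1,4.9,0,0,0],[-9.6,0.1,4.9,0,0,0]]]}}

```text
clock: 7.3
tool_pos: [0.4621, -0.0796, 0.0487]
orientation: [179.7, -62.9, 18.1]
force: [0.2, -0.1, -0.5]
opening: 0.0452
gripper_force: 30.0
```

```bash
python3 - <<'E'
from low import *
o=ctrl.get_obs();q=o["joint_pos"];p,R=cur(o);print(p,pp(PL),q.round(1),o["force"].round(1),o["moment"].round(2))
S={n:ctrl.snapshot(n) for n in("scene","top")};pickle.dump(S,open("pics/p2.pkl","wb"))
Oe=p-(.019-s)*R[:,2]-np.array([0,0,g]);print("egg exp",Oe.round(4))
for n in S: print(n,[np.round(np.hstack([e[0],e[1],e[2],e[3][1],e[3][2]]),1).tolist() for e in eggs(S[n],150) if (190<e[0]<460 and 150<e[1]<320)],proj(S[n],Oe).round(1),proj(S[n],PL).round(1))
lowrow((0,0),[.002,.004])
E
```

```text
[ 0.46210772 -0.07961397  0.04868104] [ 0.46279722 -0.07978483  0.03705211] [ -58.    30.7  -45.8  -97.   -60.4 -104.9] [ 0.2 -0.1 -0.5] [-1.06  3.08 -0.05]
egg exp [ 0.4519 -0.0829  0.0512]
scene [[271.9, 253.1, 475.0, 22.5, 27.2, 102.1], [363.5, 225.8, 369.0, 18.1, 32.4, 53.8], [430.2, 162.0, 282.0, 11.0, 37.9, 5.8]] [377.4 233.3] [376.9 237.9]
top [[246.7, 230.3, 640.5, 24.7, 33.1, 163.0], [363.2, 273.3, 467.0, 24.1, 24.8, 163.8], [365.3, 244.8, 462.5, 24.1, 24.5, 15.0], [393.6, 247.9, 459.0, 24.0, 24.4, 39.8], [421.5, 250.1, 477.0, 24.4, 25.0, 93.2]] [363.4 274.1] [363.  273.8]
0.002 [-0.18, -0.0, 0.09]
0.004 [-0.36, -0.0, 0.18]
```

Call:
{"api": "send_rows", "payload": {"plan": [[[-0.18,0,0.09,0,0,0],[-0.36,0,0.18,0,0,0],[-0.54,0,0.27,0,0,0],[-0.71,0,0.36,0,0,0],[-0.71,0,0.36,0,0,0],[-0.71,0,0.36,0,0,0]]]}}

```text
clock: 7.9
tool_pos: [0.4618, -0.0801, 0.0402]
orientation: [179.9, -62.9, 17.9]
force: [0.2, 0.0, -1.3]
opening: 0.0452
gripper_force: 30.0
```

Call:
{"api": "send_rows", "payload": {"plan": [[[-0.05,0,0.02,0,0,0],[-0.09,0,0.04,0,0,0],[-0.09,0,0.04,0,0,0],[-0.09,0,0.04,0,0,0]]]}}

```text
clock: 8.23
tool_pos: [0.4618, -0.0801, 0.0394]
orientation: [179.8, -62.9, 18.0]
force: [0.6, 0.2, -0.1]
opening: 0.0454
gripper_force: 30.0
```

Call:
{"api": "send_rows", "payload": {"plan": [[[-0.05,0,0.02,0,0,0],[-0.09,0,0.05,0,0,0],[-0.09,0,0.05,0,0,0],[-0.09,0,0.05,0,0,0]]]}}

```text
clock: 8.57
tool_pos: [0.4619, -0.0801, 0.0384]
orientation: [179.8, -62.9, 18.0]
force: [-0.1, -0.4, -0.6]
opening: 0.0451
gripper_force: 30.0
```

```bash
python3 - <<'E'
from low import *
import time
for i in range(3):
    o=ctrl.get_obs();print(o["tool_pos"].round(4),o["force"].round(2),o["moment"].round(2))
E
```

```text
[ 0.4619 -0.0801  0.0384] [-0.09 -0.36 -0.58] [-1.04  3.17  0.05]
[ 0.4619 -0.0801  0.0384] [-0.09 -0.36 -0.58] [-1.04  3.17  0.05]
[ 0.4619 -0.0801  0.0384] [-0.09 -0.36 -0.58] [-1.04  3.17  0.05]
```

Call:
{"api": "send_rows", "payload": {"plan": [[[-0.05,0,0.02,0,0,0],[-0.09,0,0.05,0,0,0],[-0.09,0,0.05,0,0,0],[-0.09,0,0.05,0,0,0]]]}}

```text
clock: 8.9
tool_pos: [0.4621, -0.08, 0.0376]
orientation: [179.8, -62.9, 18.0]
force: [1.4, 1.2, 1.5]
opening: 0.0456
gripper_force: 30.0
```

Call:
{"api": "send_rows", "payload": {"plan": [[[-0.04,0,0.02,0,0,0],[-0.04,0,0.02,0,0,0],[-0.04,0,0.02,0,0,0]]]}}

```text
clock: 9.15
tool_pos: [0.4622, -0.08, 0.0374]
orientation: [179.8, -62.9, 18.0]
force: [2.3, 1.6, 3.9]
opening: 0.045
gripper_force: 30.0
```

Call:
{"api": "send_rows", "payload": {"plan": [[[0.03,0,0.06,0,0,0],[0.03,0,0.06,0,0,0],[0.03,0,0.06,0,0,0]]]}}

```text
clock: 9.4
tool_pos: [0.4626, -0.0799, 0.037]
orientation: [179.8, -62.9, 18.0]
force: [1.5, 1.4, 3.3]
opening: 0.0453
gripper_force: 30.0
```

```bash
python3 - <<'E'
from low import *
o=ctrl.get_obs();p,R=cur(o);print(p,o["force"].round(1))
S={n:ctrl.snapshot(n) for n in("scene","top")};pickle.dump(S,open("pics/p3.pkl","wb"))
Oe=p-(.019-s)*R[:,2]-np.array([0,0,g]);print("egg exp",Oe.round(4))
for n in S: print(n,[np.round(np.hstack([e[0],e[1],e[2],e[3][1],e[3][2]]),1).tolist() for e in eggs(S[n],150) if (190<e[0]<460 and 150<e[1]<320)],proj(S[n],Oe).round(1),proj(S[n],PL).round(1))
E
```

```text
[ 0.46256976 -0.07985077  0.03698699] [1.5 1.4 3.3]
egg exp [ 0.4524 -0.0831  0.0395]
scene [[272.0, 253.1, 473.0, 22.5, 27.1, 102.1], [371.9, 223.5, 609.0, 18.9, 58.2, 62.7], [430.2, 162.1, 283.0, 11.0, 38.0, 5.8]] [377. 238.] [376.9 237.9]
top [[246.8, 230.4, 639.0, 24.8, 32.9, 163.9], [362.8, 273.2, 458.5, 24.0, 24.5, 156.6], [365.3, 244.8, 461.5, 24.0, 24.5, 8.5], [393.6, 247.9, 459.0, 24.1, 24.4, 49.8], [421.5, 250.1, 477.0, 24.4, 25.0, 93.2]] [363.  273.9] [363.  273.8]
```

Call:
{"api": "send_rows", "payload": {"plan": [[[0,0,0,0,0,0],[0,0,0,0,0,0],[0,0,0,0,0,0],[0,0,0,0,0,0]]], "fingers": 0.62}}

```text
clock: 9.83
tool_pos: [0.4623, -0.08, 0.0366]
orientation: [179.8, -62.8, 18.0]
force: [0.3, -0.4, 0.1]
opening: 0.054
gripper_force: 0.0
```

Call:
{"api": "send_rows", "payload": {"plan": [[[0.6,0,-0.3,0,0,0],[1.6,0,-0.9,0,0,0],[3.4,0,-2,0,0,0],[6,0,-3.5,0,0,0],[9,0,-5,0,0,0],[12,0,-6.5,0,0,0],[12,0,-6.5,0,0,0]]]}}

```text
clock: 10.42
tool_pos: [0.4611, -0.0819, 0.1824]
orientation: [177.9, -63.3, 19.6]
force: [0.7, 0.2, 0.1]
opening: 0.054
gripper_force: 0.0
```

```bash
python3 - <<'E'
from low import *
o=ctrl.get_obs();p,R=cur(o);print(p,o["joint_pos"].round(1),o["opening"])
S={n:ctrl.snapshot(n) for n in("scene","top")};pickle.dump(S,open("pics/p4.pkl","wb"))
for n in S: print(n,[np.round(np.hstack([e[0],e[1],e[2],e[3][1],e[3][2]]),1).tolist() for e in eggs(S[n],150) if (190<e[0]<460 and 150<e[1]<320)],proj(S[n],PL).round(1))
c=np.zeros((480,800,3),np.uint8);c[:,:400]=cv2.resize(S["scene"]["img"][150:270,320:420],(400,480),interpolation=2);c[:,400:]=cv2.resize(S["top"]["img"][190:310,340:440],(400,480),interpolation=2)
cv2.imwrite("pics/c3.png",c[:,:,::-1])
q=o["joint_pos"];qa,ok,_=ik(gp(EB)+.13*up,RG,qg0);print(ok,qa.round(1))
for i in range(0,11):
    P,RR=fkt(q+(qa-q)*i/10);print(P.round(3),RR[:,2].round(2))
batches(qa,26)
E
```

```text
[ 0.46109221 -0.08190701  0.18243009] [ -47.6    0.4  -40.7  -83.8  -54.4 -145.9] 0.05402510986219389
scene [[272.1, 253.2, 476.0, 22.5, 27.2, 101.7], [379.3, 226.7, 1333.5, 34.7, 59.7, 64.4]] [376.9 237.9]
top [[246.9, 230.5, 637.5, 24.7, 33.0, 163.8], [362.7, 271.6, 420.0, 21.7, 25.4, 150.9], [365.2, 244.8, 461.0, 24.2, 24.3, 22.6], [393.7, 247.4, 437.0, 22.8, 24.7, 88.6], [403.3, 310.2, 218.5, 4.9, 79.0, 71.3], [421.5, 250.1, 476.0, 24.2, 25.1, 89.6]] [363.  273.8]
True [  38.1    3.4  -36.1    8.5  -37.7 -117.9]
[ 0.461 -0.082  0.182] [ 0.85  0.27 -0.45]
[ 0.427 -0.038  0.147] [ 0.73  0.4  -0.56]
[ 0.394 -0.014  0.117] [ 0.59  0.48 -0.66]
[ 0.368 -0.006  0.096] [ 0.44  0.5  -0.75]
[ 0.355 -0.009  0.082] [ 0.3   0.48 -0.82]
[ 0.358 -0.015  0.077] [ 0.2   0.43 -0.88]
[ 0.377 -0.018  0.079] [ 0.13  0.34 -0.93]
[ 0.409 -0.009  0.089] [ 0.1   0.25 -0.96]
[0.45  0.016 0.106] [ 0.11  0.17 -0.98]
[0.493 0.062 0.13 ] [ 0.16  0.1  -0.98]
[0.529 0.13  0.159] [ 0.23  0.07 -0.97]
call 0
[[-1.5, -2.2, 0.1, 4.0, -2.6, -4.8], [-3.1, -4.2, -0.0, 8.0, -5.0, -9.7], [-4.6, -5.9, -0.2, 11.9, -7.2, -1
[... 230 characters left out ...]
1, 3.2, -1.5, -6.0], [-1.0, -1.1, 0.2, 6.3, -2.9, -12.1], [-1.4, -1.3, 0.3, 9.3, -4.2, -18.3], [-1.7, -1.2, 0.3, 12.1, -5.4, -24.6], [-1.9, -0.9, 0.4, 14.8, -6.5, -31.0], [-2.0, -0.3, 0.5, 17.3, -7.5, -37.6], [-1.9, 0.5, 0.7, 19.7, -8.4, -44.2], [-1.6, 1.4, 1.0, 22.0, -9.2, -50.9]]
call 2
[[-0.5, 1.2, -0.1, 2.0, -1.1, -6.8], [-1.0, 2.6, -0.3, 3.9, -2.3, -13.6], [-1.3, 4.3, -0.4, 5.6, -3.4, -20.5], [-1.4, 6.3, -0.6, 7.1, -4.6, -27.4], [-1.3, 8.6, -0.7, 8.5, -5.7, -34.4], [-1.0, 11.0, -0.8, 9.8, -6.9, -41.4], [-0.4, 13.6, -0.9, 10.8, -8.0, -48.5], [0.5, 16.4, -1.0, 11.8, -9.2, -55.6]]
call 3
[[-1.7, 2.6, -0.6, 0.9, -1.5, -7.0], [-3.3, 5.5, -1.3, 1.8, -3.2, -14.1]]
max rot/row 7.285904343762576
```

View pics/c3.png

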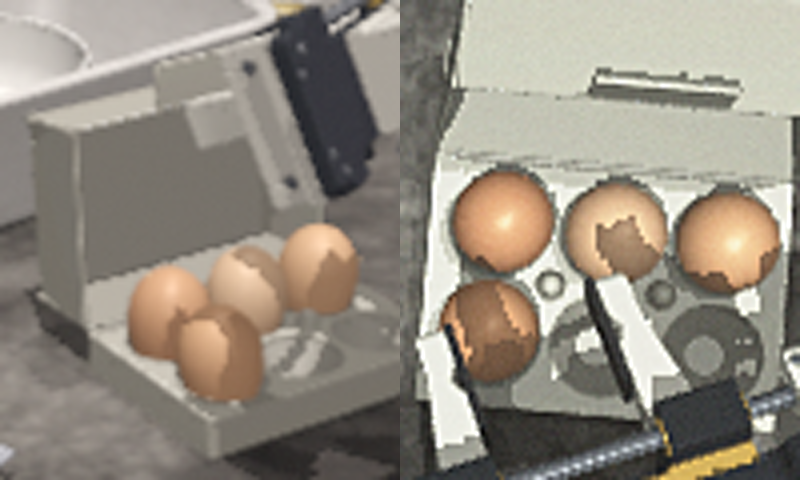

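Call:
{"api": "send_rows", "payload": {"plan": [[[-1.5,-2.2,0.1,4.0,-2.6,-4.8],[-3.1,-4.2,0,8.0,-5.0,-9.7],[-4.6,-5.9,-0.2,11.9,-7.2,-14.8],[-6.0,-7.3,-0.6,15.7,-9.3,-20.0],[-7.3,-8.4,-1.0,19.5,-11.2,-25.4],[-8.6,-9.3,-1.4,23.3,-12.8,-30.9],[-9.7,-9.9,-1.8,27.0,-14.3,-36.6],[-10.7,-10.2,-2.2,30.6,-15.7,-42.3]]], "fingers": 0.7}}

```text
clock: 11.18
tool_pos: [0.3612, -0.004, 0.0851]
orientation: [161.9, -37.5, 79.9]
force: [-0.4, 0.5, -0.3]
opening: 0.0611
gripper_force: 0.0
```

Call:
{"api": "send_rows", "payload": {"plan": [[[-0.5,-0.7,0.1,3.2,-1.5,-6.0],[-1.0,-1.1,0.2,6.3,-2.9,-12.1],[-1.4,-1.3,0.3,9.3,-4.2,-18.3],[-1.7,-1.2,0.3,12.1,-5.4,-24.6],[-1.9,-0.9,0.4,14.8,-6.5,-31.0],[-2.0,-0.3,0.5,17.3,-7.5,-37.6],[-1.9,0.5,0.7,19.7,-8.4,-44.2],[-1.6,1.4,1.0,22.0,-9.2,-50.9]]]}}

```text
clock: 11.85
tool_pos: [0.3763, -0.0172, 0.0714]
orientation: [163.1, -11.6, 129.9]
force: [0.1, -0.5, -0.7]
opening: 0.0614
gripper_force: 0.0
```

```bash
python3 - <<'E'
from low import *
o=ctrl.get_obs();p,R=cur(o);print(p,o["joint_pos"].round(1),o["opening"])
q=o["joint_pos"];qa,ok,_=ik(gp(EB)-.1*RG[:,2],RG,qg0);print(ok,qa.round(1))
batches(qa,11)
E
```

```text
[ 0.3762802  -0.01724891  0.07144628] [   4.6    3.6  -37.8  -27.6  -44.4 -127.2] 0.06142943869427812
True [  39.3    3.4  -42.1   10.3  -32.  -121.1]
call 0
[[-0.5, 0.6, 0.0, 2.1, -1.3, -5.9], [-0.9, 1.5, 0.0, 4.0, -2.5, -11.9], [-1.3, 2.7, 0.0, 5.7, -3.8, -18.0], [-1.5, 4.1, 0.0, 7.3, -5.0, -24.2], [-1.6, 5.8, 0.0, 8.6, -6.2, -30.5], [-1.4, 7.7, 0.1, 9.8, -7.3, -36.9], [-1.0, 9.8, 0.1, 10.9, -8.4, -43.3], [-0.4, 12.1, 0.2, 11.7, -9.5, -49.8]]
call 1
[[-1.2, 2.3, -0.3, 0.7, -1.4, -6.5], [-2.3, 4.8, -0.7, 1.3, -2.9, -13.0], [-3.2, 7.7, -1.1, 1.7, -4.4, -19.6]]
max rot/row 6.753591921892312
```

Call:
{"api": "send_rows", "payload": {"plan": [[[-0.5,0.6,-0.4,2.1,-1.3,-5.9],[-0.9,1.5,-0.8,4.0,-2.5,-11.9],[-1.3,2.7,-1.2,5.7,-3.8,-18.0],[-1.5,4.1,-1.6,7.3,-5.0,-24.2],[-1.6,5.8,-2,8.6,-6.2,-30.5],[-1.4,7.7,-2,9.8,-7.3,-36.9],[-1.0,9.8,-2,10.9,-8.4,-43.3],[-0.4,12.1,-2,11.7,-9.5,-49.8]]]}}

```text
clock: 12.52
tool_pos: [0.4708, 0.0411, 0.1242]
orientation: [174.5, 8.6, 176.5]
force: [0.3, -0.1, -0.2]
opening: 0.0613
gripper_force: 0.0
```

Call:
{"api": "send_rows", "payload": {"plan": [[[-1.2,2.3,-0.3,0.7,-1.4,-6.5],[-2.3,4.8,0,1.3,-2.9,-13.0],[-3.2,7.7,0.9,1.7,-4.4,-19.6],[-3.2,7.7,0.9,1.7,-4.4,-19.6]]]}}

```text
clock: 12.85
tool_pos: [0.5088, 0.1189, 0.1273]
orientation: [-179.8, 14.1, -163.4]
force: [0.2, 0.2, -0.1]
opening: 0.0614
gripper_force: 0.0
```

```bash
python3 - <<'E'
from low import *
o=ctrl.get_obs();p,R=cur(o);print(p,o["joint_pos"].round(1),o["opening"])
s=ctrl.snapshot("wrist")
for e in eggs(s,2000): print(np.round(e[:3],1),np.round(np.hstack([e[3][0],e[3][1],e[3][2]]),1),onz(s,e[3][0],.04).round(4))
print(EB,proj(s,EB),proj(s,EB+.004*pd),proj(s,EB-.028*pd))
t=ctrl.snapshot("top")
for e in eggs(t,300):
    if 190<e[0]<300 and 180<e[1]<280: print(np.round(e[:3],1))
print(rel(p,R,gp(EB),RG))
E
```

```text
[0.50876579 0.11888216 0.12731215] [  38.6    3.5  -41.7   10.2  -32.2 -120. ] 0.06143074123409796
[ 330.   245.3 4845. ] [330.  245.3  71.3  86.7 179.5] [0.5292 0.1299 0.04  ]
[ 454.7  394.3 5907.5] [604.2 392.3  19.  770.5  89.4] [0.6003 0.3916 0.04  ]
[0.5286 0.1302 0.04  ] [330.69395811 244.69939064] [330.59543081 249.41254271] [331.43950787 209.03527301]
[0.25, 0.55, 10.1, -0.11, 0.07, 0.28]
```

Call:
{"api": "send_rows", "payload": {"plan": [[[0.25,0.55,3,0,0,0.3],[0.25,0.55,5.5,0,0,0.3],[0.25,0.55,7.5,0,0,0.3],[0.25,0.55,9,0,0,0.3],[0.25,0.55,10.0,0,0,0.3],[0.25,0.55,10.1,0,0,0.3],[0.25,0.55,10.1,0,0,0.3]]]}}

```text
clock: 13.53
tool_pos: [0.5278, 0.1261, 0.0306]
orientation: [179.9, 14.1, -164.5]
force: [1.0, -0.4, 0.1]
opening: 0.0613
gripper_force: 0.0
```

```bash
python3 - <<'E'
from low import *
o=ctrl.get_obs();p,R=cur(o);print(p,gp(EB),o["force"].round(1));print(rel(p,R,gp(EB),RG))
E
```

```text
[0.52776453 0.126145   0.03060575] [0.52853513 0.13018103 0.02877508] [ 1.  -0.4  0.1]
[-0.13, 0.37, 0.22, -0.11, 0.06, -0.78]
```

Call:
{"api": "send_rows", "payload": {"plan": [[[-0.1,0.37,0.15,0,0,-0.8],[-0.1,0.37,0.2,0,0,-0.8],[-0.1,0.37,0.2,0,0,-0.8],[-0.1,0.37,0.2,0,0,-0.8]]]}}

```text
clock: 13.87
tool_pos: [0.5295, 0.1326, 0.0317]
orientation: [180.0, 14.4, -163.6]
force: [-0.1, 0.1, -0.1]
opening: 0.0613
gripper_force: 0.0
```

```bash
python3 - <<'E'
from low import *
o=ctrl.get_obs();p,R=cur(o);print(p,gp(EB),o["force"].round(1));print(rel(p,R,gp(EB),RG))
E
```

```text
[0.52946901 0.13259428 0.03165852] [0.52853513 0.13018103 0.02877508] [-0.1  0.1 -0.1]
[0.22, -0.21, 0.24, 0.05, 0.4, 0.11]
```

Call:
{"api": "send_rows", "payload": {"plan": [[[0.2,-0.2,0.24,0,0.3,0.1],[0.2,-0.2,0.24,0,0.3,0.1],[0.2,-0.2,0.24,0,0.3,0.1],[0.2,-0.2,0.24,0,0.3,0.1],[0.2,-0.2,0.24,0,0.3,0.1]]]}}

```text
clock: 14.28
tool_pos: [0.5286, 0.1301, 0.0283]
orientation: [180.0, 14.1, -163.7]
force: [0.7, -0.4, -0.3]
opening: 0.0615
gripper_force: 0.0
```

```bash
python3 - <<'E'
from low import *
o=ctrl.get_obs();p,R=cur(o);print(p,gp(EB),o["force"].round(1),o["qvel"].round(1));print(rel(p,R,gp(EB),RG))
E
```

```text
[0.52858646 0.13010157 0.0282736 ] [0.52853513 0.13018103 0.02877508] [ 0.7 -0.4 -0.3] [-0.1 -0.  -0.   0.1 -0.   0. ]
[-0.01, 0.01, -0.05, 0.03, 0.05, 0.01]
```

Aligned; grip and lift.

Call:
{"api": "send_rows", "payload": {"plan": [[[0,0,0,0,0,0],[0,0,0,0,0,0],[0,0,0,0,0,0],[0,0,0,0,0,0],[0,0,0,0,0,0],[0,0,0,0,0,0]]], "fingers": 0.3}}

```text
clock: 14.78
tool_pos: [0.5286, 0.1301, 0.0282]
orientation: [180.0, 14.0, -163.7]
force: [0.1, -0.1, -0.4]
opening: 0.0452
gripper_force: 30.0
```

Call:
{"api": "send_rows", "payload": {"plan": [[[-0.6,0,-2.4,0,0,0],[-1.5,0,-6,0,0,0],[-2.5,0,-10,0,0,0],[-3.5,0,-14,0,0,0],[-4.5,0,-18,0,0,0],[-5,0,-20,0,0,0],[-5,0,-20,0,0,0]]]}}

```text
clock: 15.37
tool_pos: [0.5309, 0.1315, 0.2408]
orientation: [179.8, 14.6, -163.7]
force: [1.1, 0.8, -1.5]
opening: 0.0444
gripper_force: 30.0
```

```bash
python3 - <<'E'
from path import *
o=ctrl.get_obs();q=o["joint_pos"];print(o["gripper_force"],o["opening"],q.round(1),o["force"].round(1))
qb,ok,_=ik(pp(PR)+.12*up,RP,ql0);print(ok,qb.round(1))
for i in range(0,11):
    P,RR=fkt(q+(qb-q)*i/10);print(P.round(3),RR[:,2].round(2))
batches(qb,26)
E
```

```text
29.999901117989793 0.04442887134752416 [  38.2   -1.1  -28.6    6.9  -49.1 -115.7] [ 1.1  0.8 -1.5]
True [ -58.3   11.2  -33.7  -79.   -61.6 -141.4]
[0.531 0.131 0.241] [ 0.24  0.07 -0.97]
[0.502 0.064 0.197] [ 0.15  0.11 -0.98]
[0.465 0.016 0.162] [ 0.08  0.18 -0.98]
[ 0.43  -0.015  0.134] [ 0.06  0.27 -0.96]
[ 0.401 -0.032  0.115] [ 0.08  0.37 -0.92]
[ 0.384 -0.04   0.104] [ 0.15  0.47 -0.87]
[ 0.382 -0.046  0.101] [ 0.26  0.53 -0.81]
[ 0.392 -0.058  0.105] [ 0.41  0.55 -0.73]
[ 0.412 -0.082  0.117] [ 0.57  0.51 -0.64]
[ 0.436 -0.123  0.135] [ 0.72  0.42 -0.55]
[ 0.455 -0.184  0.157] [ 0.85  0.27 -0.45]
call 0
[[2.1, -2.4, 1.2, -0.9, 2.1, 6.7], [4.3, -4.5, 2.4, -1.9, 4.0, 13.4], [6.5, -6.3, 3.4, -3.0, 5.8, 20.2], [8.7, -7.8, 4.3, -4.2, 7.5, 27.0], [10.8, -9.1, 5.1, -5.5, 9.0, 33.8], [12.8, -10.1, 5.8, -7.0, 10.4, 40.6], [14.7, -10.8, 6.4, -8.5, 11.7, 47.4], [16.4, -11.4, 6.9, -10.2, 12.8, 54.2]]
call 1
[[0.4, -1.5, 0.5, -2.0, 1.3, 6.7], [0.9, -2.7, 1.0, -4.1, 2.6, 13.4], [1.3, -3.7, 1.3, -6.4, 3.8, 20.0], [1.6, -4.4, 1.6, -8.9, 5.0, 26.5], [1.8, -5.0, 1.8, -11.6, 6.1, 33.0], [1.9, -5.4, 2.0, -14.4, 7.2, 39.4], [1.8, -5.6, 2.0, -17.4, 8.2, 45.7], [1.5, -5.7, 1.9, -20.6, 9.2, 52.0]]
call 2
[[-0.3, 0.4, -0.2, -3.3, 1.4, 6.1], [-0.6, 1.0, -0.6, -6.8, 2.8, 12.1], [-1.1, 1.8, -1.0, -10.4, 4.2, 18.0], [-1.7, 2.7, -1.7, -14.2, 5.8, 23.7], [-2.4, 3.8, -2.5, -18.2, 7.3, 29.3], [-3.4, 5.0, -3.5, -22.3, 8.9, 34.8], [-4.5, 6.2, -4.7, -26.6, 10.6, 40.0], [-5.8, 7.4, -6.1, -31.1, 12.4, 45.2]]
call 3
[[0.3, 2.4, -0.8, -4.3, 2.2, 5.0], [0.5, 5.0, -1.8, -8.8, 4.5, 9.9]]
max rot/row 7.107758451022088
```

Call:
{"api": "send_rows", "payload": {"plan": [[[2.1,-2.4,1.2,-0.9,2.1,6.7],[4.3,-4.5,2.4,-1.9,4.0,13.4],[6.5,-6.3,3.4,-3.0,5.8,20.2],[8.7,-7.8,4.3,-4.2,7.5,27.0],[10.8,-9.1,5.1,-5.5,9.0,33.8],[12.8,-10.1,5.8,-7.0,10.4,40.6],[14.7,-10.8,6.4,-8.5,11.7,47.4],[16.4,-11.4,6.9,-10.2,12.8,54.2]]]}}

```text
clock: 16.03
tool_pos: [0.4228, -0.0199, 0.1265]
orientation: [165.4, -7.2, 144.1]
force: [0.8, -0.2, -1.0]
opening: 0.0452
gripper_force: 30.0
```

Call:
{"api": "send_rows", "payload": {"plan": [[[0.4,-1.5,0,-2.0,1.3,6.7],[0.9,-2.7,0,-4.1,2.6,13.4],[1.3,-3.7,0,-6.4,3.8,20.0],[1.6,-4.4,0,-8.9,5.0,26.5],[1.8,-5.0,0,-11.6,6.1,33.0],[1.9,-5.4,0,-14.4,7.2,39.4],[1.8,-5.6,0,-17.4,8.2,45.7],[1.5,-5.7,0,-20.6,9.2,52.0]]]}}

```text
clock: 16.7
tool_pos: [0.3781, -0.0548, 0.1149]
orientation: [161.4, -32.4, 94.5]
force: [-0.3, 0.0, -0.7]
opening: 0.0446
gripper_force: 30.0
```

```bash
python3 - <<'E'
from path import *
o=ctrl.get_obs();q=o["joint_pos"];print(o["gripper_force"],o["opening"],q.round(1),o["tool_pos"].round(3))
qb,ok,_=ik(pp(PR)+.12*up,RP,ql0);print(ok,qb.round(1))
for i in range(0,11,2):
    P,RR=fkt(q+(qb-q)*i/10);print(P.round(3),RR[:,2].round(2))
batches(qb,11)
E
```

```text
29.992728042416275 0.04458997336710132 [ -21.7    4.9  -31.1  -44.4  -58.6 -133.8] [ 0.378 -0.055  0.115]
True [ -58.3   11.2  -33.7  -79.   -61.6 -141.4]
[ 0.378 -0.055  0.115] [ 0.28  0.53 -0.8 ]
[ 0.387 -0.062  0.116] [ 0.39  0.55 -0.74]
[ 0.402 -0.076  0.121] [ 0.51  0.53 -0.67]
[ 0.42 -0.1   0.13] [ 0.64  0.48 -0.6 ]
[ 0.439 -0.136  0.142] [ 0.75  0.39 -0.53]
[ 0.455 -0.184  0.157] [ 0.85  0.27 -0.45]
call 0
[[-0.2, 0.3, -0.0, -3.0, 1.4, 5.4], [-0.5, 0.8, -0.1, -6.1, 2.8, 10.8], [-0.9, 1.5, -0.4, -9.4, 4.2, 16.1], [-1.4, 2.3, -0.7, -12.8, 5.7, 21.2], [-2.0, 3.2, -1.2, -16.3, 7.2, 26.3], [-2.7, 4.2, -1.9, -20.0, 8.7, 31.3], [-3.6, 5.4, -2.8, -23.8, 10.2, 36.2], [-4.7, 6.5, -3.8, -27.8, 11.8, 41.0]]
call 1
[[0.1, 2.0, -0.5, -3.9, 1.9, 4.7], [0.2, 4.2, -1.3, -7.9, 3.8, 9.2], [0.1, 6.6, -2.2, -12.0, 5.9, 13.7]]
max rot/row 6.391095300150311
```

Call:
{"api": "send_rows", "payload": {"plan": [[[-0.2,0.3,0,-3.0,1.4,5.4],[-0.5,0.8,-0.1,-6.1,2.8,10.8],[-0.9,1.5,-0.4,-9.4,4.2,16.1],[-1.4,2.3,-0.7,-12.8,5.7,21.2],[-2.0,3.2,-1.2,-16.3,7.2,26.3],[-2.7,4.2,-1.9,-20.0,8.7,31.3],[-3.6,5.4,-2.8,-23.8,10.2,36.2],[-4.7,6.5,-3.8,-27.8,11.8,41.0]]]}}

```text
clock: 17.37
tool_pos: [0.4336, -0.121, 0.138]
orientation: [169.8, -55.8, 43.3]
force: [-0.3, -0.5, -0.5]
opening: 0.0451
gripper_force: 30.0
```

Call:
{"api": "send_rows", "payload": {"plan": [[[0.1,2.0,-0.5,-3.9,1.9,4.7],[0.2,4.2,-1.3,-7.9,3.8,9.2],[0.1,6.6,-2.2,-12.0,5.9,13.7],[0.1,6.6,-2.2,-12.0,5.9,13.7],[0.1,6.6,-2.2,-12.0,5.9,13.7]]]}}

```text
clock: 17.78
tool_pos: [0.4551, -0.1835, 0.157]
orientation: [180.0, -62.9, 17.8]
force: [-0.5, -0.1, -0.1]
opening: 0.0451
gripper_force: 30.0
```

```bash
python3 - <<'E'
from low import *
o=ctrl.get_obs();p,R=cur(o);print(p,R[:,2],o["joint_pos"].round(1),o["force"].round(1))
S={n:ctrl.snapshot(n) for n in("scene","top")};pickle.dump(S,open("pics/p5.pkl","wb"))
Oe=p-(.019-s)*R[:,2]-np.array([0,0,g]);print("egg exp",Oe.round(4))
for n in S: print(n,[np.round(np.hstack([e[0],e[1],e[2],e[3][1],e[3][2]]),1).tolist() for e in eggs(S[n],150) if (190<e[0]<460 and 150<e[1]<320)],proj(S[n],Oe).round(1),proj(S[n],PR).round(1))
print(rel(p,R,pp(PR)+.012*up,RP))
c=np.zeros((480,800,3),np.uint8);c[:,:400]=cv2.resize(S["scene"]["img"][150:270,340:440],(400,480),interpolation=2);c[:,400:]=cv2.resize(S["top"]["img"][190:310,350:450],(400,480),interpolation=2)
cv2.imwrite("pics/c4.png",c[:,:,::-1])
E
```

```text
[ 0.45512994 -0.18351411  0.15702304] [ 0.84795569  0.27192793 -0.45500149] [ -58.1   11.2  -33.5  -78.8  -61.7 -141.5] [-0.5 -0.1 -0.1]
egg exp [ 0.445  -0.1868  0.1595]
scene [[379.1, 227.1, 1264.5, 34.0, 60.1, 64.9]] [418.8 176. ] [414.2 226. ]
top [[361.8, 272.1, 468.0, 24.3, 24.6, 156.9], [365.3, 244.8, 460.0, 24.1, 24.4, 170.0], [393.6, 247.9, 458.0, 24.0, 24.4, 41.7], [421.5, 250.1, 478.0, 24.3, 25.1, 90.9], [434.1, 278.3, 596.0, 26.9, 28.5, 138.0]] [433.6 277.6] [419.5 278.5]
[-9.64, 0.01, 4.87, -0.25, 0.06, 0.15]
```

View pics/c4.png

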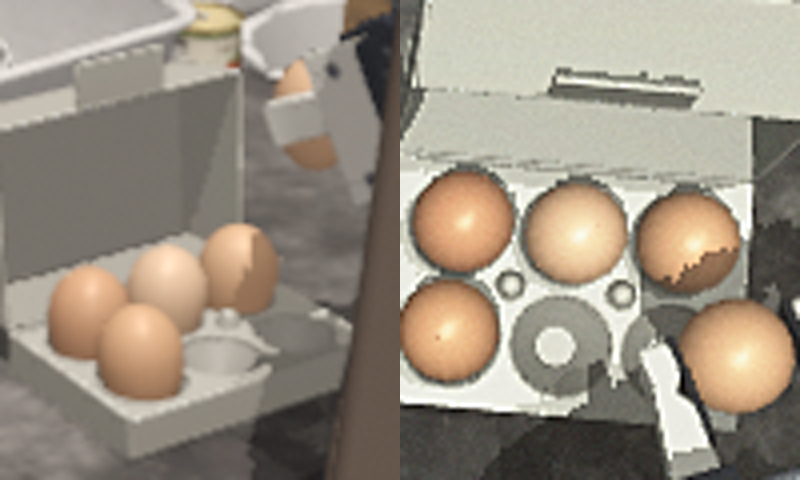

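Call:
{"api": "send_rows", "payload": {"plan": [[[-1.8,0,0.9,0,0,0],[-4.4,0,2.3,0,0,0],[-7,0,3.7,0,0,0],[-8.6,0,4.5,0,0,0],[-9.4,0,4.9,0,0,0],[-9.6,0,5,0,0,0],[-9.6,0,5,0,0,0],[-9.6,0,5,0,0,0]]]}}

```text
clock: 18.55
tool_pos: [0.4572, -0.1824, 0.05]
orientation: [179.8, -63.0, 18.1]
force: [-0.1, 0.1, -0.8]
opening: 0.0451
gripper_force: 30.0
```

```bash
python3 - <<'E'
from low import *
o=ctrl.get_obs();p,R=cur(o);print(p,pp(PR),o["force"].round(1))
S={n:ctrl.snapshot(n) for n in("top",)}
Oe=p-(.019-s)*R[:,2]-np.array([0,0,g]);print("egg exp",Oe.round(4))
for n in S: print(n,[np.round(np.hstack([e[0],e[1],e[2],e[3][1],e[3][2]]),1).tolist() for e in eggs(S[n],150) if (190<e[0]<460 and 150<e[1]<320)],proj(S[n],Oe).round(1),proj(S[n],PR).round(1))
E
```

```text
[ 0.45715749 -0.182356    0.05000235] [ 0.45469722 -0.18378483  0.03705211] [-0.1  0.1 -0.8]
egg exp [ 0.447  -0.1856  0.0524]
top [[361.7, 272.1, 466.0, 24.2, 24.7, 153.6], [365.3, 244.8, 462.5, 24.1, 24.5, 5.7], [393.6, 247.9, 459.0, 24.0, 24.5, 48.1], [420.7, 277.7, 468.0, 24.0, 25.1, 141.6], [421.5, 250.1, 478.0, 24.3, 25.1, 90.8]] [420.1 277.1] [419.5 278.5]
```

Call:
{"api": "send_rows", "payload": {"plan": [[[-0.18,-0.05,0.09,0,0,0],[-0.36,-0.1,0.18,0,0,0],[-0.54,-0.13,0.27,0,0,0],[-0.71,-0.13,0.36,0,0,0],[-0.85,-0.13,0.43,0,0,0],[-0.85,-0.13,0.43,0,0,0],[-0.85,-0.13,0.43,0,0,0]]]}}

```text
clock: 19.18
tool_pos: [0.4565, -0.1817, 0.0399]
orientation: [179.9, -63.0, 17.9]
force: [-0.4, -0.1, -1.1]
opening: 0.045
gripper_force: 30.0
```

Call:
{"api": "send_rows", "payload": {"plan": [[[-0.05,0,0.02,0,0,0],[-0.09,0,0.05,0,0,0],[-0.09,0,0.05,0,0,0],[-0.09,0,0.05,0,0,0]]]}}

```text
clock: 19.52
tool_pos: [0.4565, -0.1816, 0.039]
orientation: [179.9, -63.0, 18.0]
force: [0.1, 0.5, -1.1]
opening: 0.0454
gripper_force: 30.0
```

Call:
{"api": "send_rows", "payload": {"plan": [[[-0.05,0,0.02,0,0,0],[-0.09,0,0.05,0,0,0],[-0.09,0,0.05,0,0,0],[-0.09,0,0.05,0,0,0]]]}}

```text
clock: 19.85
tool_pos: [0.4566, -0.1816, 0.038]
orientation: [179.9, -63.0, 18.0]
force: [-0.1, -0.8, 0.1]
opening: 0.0449
gripper_force: 30.0
```

Call:
{"api": "send_rows", "payload": {"plan": [[[-0.03,0,0.01,0,0,0],[-0.06,0,0.03,0,0,0],[-0.06,0,0.03,0,0,0],[-0.06,0,0.03,0,0,0]]]}}

```text
clock: 20.18
tool_pos: [0.4566, -0.1816, 0.0373]
orientation: [179.9, -63.0, 18.0]
force: [-0.3, -0.9, -0.9]
opening: 0.0451
gripper_force: 30.0
```

Call:
{"api": "send_rows", "payload": {"plan": [[[-0.03,0,0.01,0,0,0],[-0.06,0,0.03,0,0,0],[-0.06,0,0.03,0,0,0],[-0.06,0,0.03,0,0,0]]]}}

```text
clock: 20.52
tool_pos: [0.4566, -0.1816, 0.0366]
orientation: [179.9, -63.0, 18.0]
force: [-0.3, -0.1, -0.6]
opening: 0.0452
gripper_force: 30.0
```

Call:
{"api": "send_rows", "payload": {"plan": [[[-0.03,0,0.01,0,0,0],[-0.06,0,0.03,0,0,0],[-0.06,0,0.03,0,0,0],[-0.06,0,0.03,0,0,0]]]}}

```text
clock: 20.85
tool_pos: [0.4566, -0.1816, 0.036]
orientation: [179.9, -63.0, 18.0]
force: [0.9, -1.0, -0.4]
opening: 0.0453
gripper_force: 30.0
```

Call:
{"api": "send_rows", "payload": {"plan": [[[-0.03,0,0.01,0,0,0],[-0.06,0,0.03,0,0,0],[-0.06,0,0.03,0,0,0],[-0.06,0,0.03,0,0,0]]]}}

```text
clock: 21.18
tool_pos: [0.4568, -0.1816, 0.0358]
orientation: [179.8, -63.1, 18.0]
force: [-0.3, -0.9, 4.2]
opening: 0.0452
gripper_force: 30.0
```

```bash
python3 - <<'E'
from low import *
o=ctrl.get_obs();p,R=cur(o);print(p,o["force"].round(1),o["moment"].round(2))
S={n:ctrl.snapshot(n) for n in("scene","top")}
Oe=p-(.019-s)*R[:,2]-np.array([0,0,g]);print("egg exp",Oe.round(4))
for n in S: print(n,[np.round(np.hstack([e[0],e[1],e[2],e[3][1],e[3][2]]),1).tolist() for e in eggs(S[n],100) if (190<e[0]<460 and 150<e[1]<320)],proj(S[n],Oe).round(1),proj(S[n],PR).round(1))
E
```

```text
[ 0.45682102 -0.18161429  0.03577227] [-0.3 -0.9  4.2] [-0.61  1.48 -0.1 ]
egg exp [ 0.4466 -0.1849  0.0382]
scene [[379.3, 227.0, 1267.0, 33.9, 62.8, 67.0], [430.2, 162.1, 283.0, 11.0, 38.2, 5.6], [444.1, 309.8, 145.0, 9.1, 22.2, 110.7]] [412.8 226.4] [414.2 226. ]
top [[361.8, 272.1, 465.0, 24.2, 24.6, 151.7], [365.3, 244.8, 462.5, 24.2, 24.5, 26.6], [393.6, 247.9, 461.0, 24.1, 24.4, 48.7], [418.8, 277.9, 460.0, 23.8, 24.8, 152.7], [421.5, 250.1, 479.0, 24.3, 25.2, 90.4], [445.7, 309.3, 144.0, 4.0, 65.2, 71.6]] [418.2 277.3] [419.5 278.5]
```

Call:
{"api": "send_rows", "payload": {"plan": [[[0,0,0,0,0,0],[0,0,0,0,0,0],[0,0,0,0,0,0]]]}}

```text
clock: 21.53
tool_pos: [0.4568, -0.1816, 0.0357]
orientation: [179.8, -63.1, 18.0]
force: [-0.1, 0.4, 6.4]
opening: 0.0452
gripper_force: 30.0
```

Call:
{"api": "send_rows", "payload": {"plan": [[[0,0,0,0,0,0],[0,0,0,0,0,0],[0,0,0,0,0,0],[0,0,0,0,0,0]]], "fingers": 0.62}}

```text
clock: 21.87
tool_pos: [0.4564, -0.1816, 0.035]
orientation: [179.9, -63.0, 17.9]
force: [-0.5, 0.2, -0.4]
opening: 0.0545
gripper_force: 0.0
```

Call:
{"api": "send_rows", "payload": {"plan": [[[0.6,0,-0.3,0,0,0],[1.6,0,-0.9,0,0,0],[3.4,0,-2,0,0,0],[6,0,-3.5,0,0,0],[9,0,-5,0,0,0],[12,0,-6.5,0,0,0],[15,0,-8,0,0,0],[15,0,-8,0,0,0]]]}}

```text
clock: 22.53
tool_pos: [0.4546, -0.1836, 0.213]
orientation: [178.3, -63.2, 19.4]
force: [1.3, 0.1, 0.9]
opening: 0.054
gripper_force: 0.0
```

```bash
python3 - <<'E'
from low import *
o=ctrl.get_obs();p,R=cur(o);print(p,o["force"].round(1),o["joint_pos"].round(1))
S={n:ctrl.snapshot(n) for n in("scene","top")};pickle.dump(S,open("pics/p6.pkl","wb"))
for n in S: print(n,[np.round(np.hstack([e[0],e[1],e[2],e[3][1],e[3][2]]),1).tolist() for e in eggs(S[n],100) if (190<e[0]<460 and 150<e[1]<320)],proj(S[n],PR).round(1))
c=np.zeros((480,800,3),np.uint8);c[:,:400]=cv2.resize(S["scene"]["img"][150:270,340:440],(400,480),interpolation=2);c[:,400:]=cv2.resize(S["top"]["img"][190:310,350:450],(400,480),interpolation=2)
cv2.imwrite("pics/c5.png",c[:,:,::-1])
E
```

```text
[ 0.4546005  -0.18360271  0.21295991] [1.3 0.1 0.9] [ -56.1    3.3  -31.4  -75.2  -62.3 -152.1]
scene [[386.2, 227.1, 1595.0, 36.0, 71.2, 79.3]] [414.2 226. ]
top [[361.7, 272.1, 467.0, 24.2, 24.6, 156.4], [365.3, 244.9, 464.5, 24.2, 24.5, 33.5], [393.6, 247.9, 459.0, 24.1, 24.4, 49.8], [418.1, 274.1, 302.5, 21.8, 24.4, 91.0], [421.5, 250.1, 478.0, 24.3, 25.1, 90.8]] [419.5 278.5]
```

View pics/c5.png

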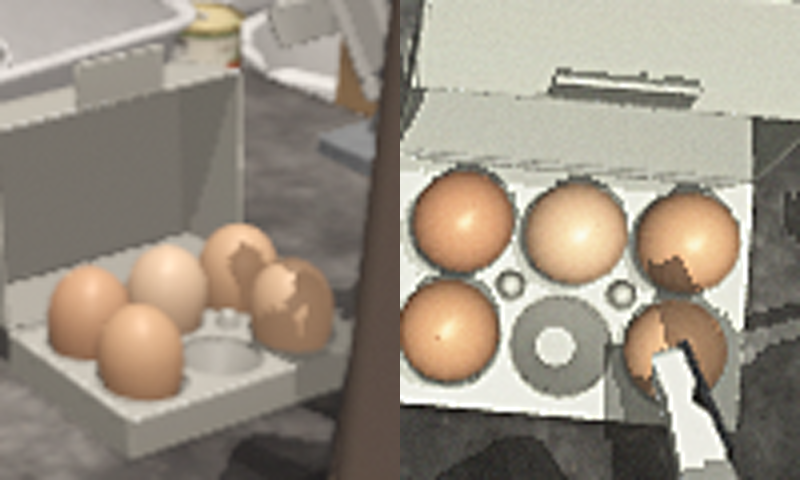

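```bash
cat > lid.py <<'E'
from low import *
bx=np.array([.9969,-.0785,0]);by=np.array([.0785,.9969,0]);H=np.array([.5323,-.1416,.024])
RL=lambda tilt:Rtool(-4.5,90-tilt)
def C(th,r,off=0): # point on the outer face at angle th, r from hinge, off outward
    th=np.radians(th);return H+r*(-np.cos(th)*bx+np.sin(th)*np.array([0,0,1]))+off*(np.sin(th)*bx+np.cos(th)*np.array([0,0,1]))
def tcp(c,tilt): # finger's lower robot-side edge at c (19 mm along x); TCP at tip middle
    R=RL(tilt);return c-.0095*R[:,0],R   # tool x points to robot
E
python3 - <<'E'
from lid import *
S=pickle.load(open("pics/p6.pkl","rb"))
for a,b in [((388.3,208.5),(360,164)),((425.3,213),(380.5,161.5)),((406.8,210.5),(370.2,162.8))]:
    x,r=tri([(S["top"],a),(S["scene"],b)]);v=x-H;print(x.round(4),np.round(r,1),"along x",v@bx,"r",np.hypot(v@bx,v[2]),"th",np.degrees(np.arctan2(v[2],-(v@bx))))
q0=np.array([5,10,-20,0,-60,-100.])
for th in (100,70,40,20,0):
  for tilt in (0,10,20):
    P,R=tcp(C(th,.14),tilt);q,ok,e=ik(P,R,q0);print(th,tilt,P.round(3),ok,round(e,4),q.round(0))
E
```

```text
[ 0.5547 -0.1141  0.1692] [1.4 1.4] along x 0.02019405541152983 r 0.14657684532523682 th 97.91889073403968
[ 0.5499 -0.1734  0.1631] [0.7 0.7] along x 0.020058205716589984 r 0.14055103369236288 th 98.20476183103763
[ 0.5528 -0.1437  0.1658] [0.3 0.3] along x 0.02059447281476546 r 0.14332264991910787 th 98.2616055941116
100 0 [ 0.566 -0.144  0.162] True 0.0 [  5.  15. -16.   0. -59. -99.]
100 10 [ 0.566 -0.144  0.164] True 0.0 [   6.    9.  -25.    3.  -46. -102.]
100 20 [ 0.565 -0.144  0.165] True 0.0 [   8.    4.  -36.    8.  -30. -108.]
70 0 [ 0.494 -0.139  0.156] True 0.0 [   6.    9.  -25.   -0.  -56. -101.]
70 10 [ 0.494 -0.139  0.157] True 0.0 [   8.    3.  -34.    3.  -43. -105.]
70 20 [ 0.493 -0.139  0.159] True 0.0 [  10.   -3.  -45.   10.  -29. -112.]
40 0 [ 0.435 -0.134  0.114] True 0.0 [   8.    6.  -35.   -0.  -49. -102.]
40 10 [ 0.435 -0.134  0.116] True 0.0 [  10.   -0.  -44.    4.  -36. -108.]
40 20 [ 0.434 -0.134  0.117] True 0.0 [  12.   -6.  -56.   16.  -21. -120.]
20 0 [ 0.411 -0.132  0.072] True 0.0 [   9.    7.  -41.   -0.  -42. -103.]
20 10 [ 0.41  -0.132  0.074] True 0.0 [  11.    1.  -51.    6.  -28. -110.]
20 20 [ 0.41  -0.132  0.075] False 0.0137 [  10.   -3.  -58.   10.  -16. -114.]
0 0 [ 0.402 -0.131  0.024] True 0.0 [   9.   12.  -45.   -0.  -34. -103.]
0 10 [ 0.402 -0.131  0.026] True 0.0 [  11.    6.  -56.    9.  -18. -114.]
0 20 [ 0.402 -0.131  0.027] False 0.0235 [   8.    4.  -58.    0.   -8. -102.]
```

```bash
python3 - <<'E'
from lid import *
o=ctrl.get_obs();q=o["joint_pos"]
P=H+.050*bx+np.array([0,0,.22]);qb,ok,e=ik(P,RL(0),np.array([5,10,-20,0,-60,-100.]));print(ok,qb.round(1),P)
for i in range(0,11):
    P,RR=fkt(q+(qb-q)*i/10);print(P.round(3),RR[:,2].round(2),RR[:,1].round(2))
batches(qb,24)
E
```

```text
True [  4.6  12.9  -7.7   0.  -69.4 -99.1] [ 0.582145 -0.145525  0.244   ]
[ 0.454 -0.182  0.208] [ 0.85  0.27 -0.45] [ 0.31 -0.95  0.01]
[ 0.444 -0.158  0.19 ] [ 0.75  0.39 -0.53] [ 0.52 -0.84  0.13]
[ 0.434 -0.143  0.176] [ 0.64  0.47 -0.61] [ 0.71 -0.67  0.23]
[ 0.427 -0.136  0.166] [ 0.51  0.51 -0.69] [ 0.85 -0.44  0.3 ]
[ 0.426 -0.137  0.16 ] [ 0.38  0.52 -0.76] [ 0.92 -0.17  0.35]
[ 0.431 -0.143  0.159] [ 0.26  0.49 -0.83] [0.93 0.11 0.36]
[ 0.445 -0.15   0.164] [ 0.16  0.43 -0.89] [0.86 0.38 0.34]
[ 0.467 -0.158  0.174] [ 0.07  0.35 -0.94] [0.73 0.62 0.29]
[ 0.499 -0.161  0.191] [ 0.02  0.24 -0.97] [0.54 0.81 0.21]
[ 0.538 -0.158  0.214] [-0.01  0.12 -0.99] [0.32 0.94 0.11]
[ 0.582 -0.146  0.244] [ 0. -0. -1.] [ 0.08  1.   -0.  ]
call 0
[[-0.7, -1.2, 0.3, 3.6, -2.0, -5.4], [-1.3, -2.3, 0.6, 7.2, -3.9, -10.8], [-2.0, -3.2, 0.7, 10.8, -5.6, -16.2], [-2.6, -3.9, 0.8, 14.4, -7.2, -21.7], [-3.2, -4.5, 0.9, 18.0, -8.7, -27.3], [-3.7, -4.9, 0.9, 21.6, -10.0, -32.9], [-4.1, -5.2, 0.9, 25.2, -11.1, -38.5], [-4.5, -5.3, 0.9, 28.8, -12.2, -44.2]]
call 1
[[-0.2, -0.1, 0.1, 3.4, -1.0, -5.8], [-0.4, -0.1, 0.2, 6.7, -2.0, -11.6], [-0.6, 0.1, 0.2, 10.0, -2.9, -17.5], [-0.8, 0.5, 0.2, 13.2, -3.7, -23.4], [-0.9, 1.1, 0.1, 16.4, -4.5, -29.3], [-1.0, 1.8, 0.1, 19.5, -5.2, -35.2], [-0.9, 2.7, 0.0, 22.6, -5.9, -41.2], [-0.8, 3.8, 0.0, 25.7, -6.5, -47.2]]
call 2
[[-0.7, 0.9, -0.5, 3.0, -0.7, -6.0], [-1.5, 1.9, -1.0, 5.9, -1.4, -12.0], [-2.2, 3.2, -1.6, 8.8, -2.1, -18.0], [-2.9, 4.6, -2.3, 11.7, -2.8, -23.9], [-3.6, 6.3, -3.0, 14.5, -3.5, -29.9], [-4.2, 8.2, -3.7, 17.3, -4.2, -35.8], [-4.7, 10.2, -4.4, 20.2, -5.0, -41.7], [-5.1, 12.4, -5.2, 23.0, -5.8, -47.5]]
max rot/row 6.783528978008412
```

Call:
{"api": "send_rows", "payload": {"plan": [[[-0.7,-1.2,0.3,3.6,-2.0,-5.4],[-1.3,-2.3,0.6,7.2,-3.9,-10.8],[-2.0,-3.2,0.7,10.8,-5.6,-16.2],[-2.6,-3.9,0.8,14.4,-7.2,-21.7],[-3.2,-4.5,0.9,18.0,-8.7,-27.3],[-3.7,-4.9,0.9,21.6,-10.0,-32.9],[-4.1,-5.2,0.9,25.2,-11.1,-38.5],[-4.5,-5.3,0.9,28.8,-12.2,-44.2]]], "fingers": 0}}

```text
clock: 23.3
tool_pos: [0.4244, -0.1353, 0.1591]
orientation: [156.4, -38.6, 83.7]
force: [1.3, -1.2, -0.5]
opening: 0.0066
gripper_force: 0.0
```

Call:
{"api": "send_rows", "payload": {"plan": [[[-0.2,-0.1,0,3.4,-1.0,-5.8],[-0.4,-0.1,0,6.7,-2.0,-11.6],[-0.6,0.1,-0.2,10.0,-2.9,-17.5],[-0.8,0.5,-0.4,13.2,-3.7,-23.4],[-0.9,1.1,-0.7,16.4,-4.5,-29.3],[-1.0,1.8,-1,19.5,-5.2,-35.2],[-0.9,2.7,-1.5,22.6,-5.9,-41.2],[-0.8,3.8,-2,25.7,-6.5,-47.2]]]}}

```text
clock: 23.97
tool_pos: [0.4481, -0.1659, 0.1805]
orientation: [161.7, -14.4, 129.8]
force: [-1.0, 0.3, -0.3]
opening: 0.0003
gripper_force: 0.0
```

```bash
python3 - <<'E'
from lid import *
o=ctrl.get_obs();q=o["joint_pos"];p,R=cur(o)
P=H+.050*bx+np.array([0,0,.22]);qb,ok,e=ik(P,RL(0),np.array([5,10,-20,0,-60,-100.]));print(ok,q.round(1),p)
batches(qb,8);print(rel(p,R,P,RL(0)))
E
```

```text
True [ -17.2    9.4  -15.   -24.8  -69.2 -115.7] [ 0.44810236 -0.16589349  0.18052476]
call 0
[[-0.8, 0.9, -0.4, 3.0, -0.8, -5.9], [-1.6, 2.1, -0.8, 6.0, -1.5, -11.8], [-2.4, 3.5, -1.2, 8.9, -2.3, -17.7], [-3.1, 5.0, -1.7, 11.8, -3.0, -23.6], [-3.8, 6.8, -2.2, 14.6, -3.8, -29.5], [-4.4, 8.8, -2.7, 17.4, -4.6, -35.5], [-4.9, 11.1, -3.3, 20.2, -5.4, -41.4], [-5.2, 13.5, -3.8, 23.0, -6.3, -47.3]]
max rot/row 6.6448956569411965
[-5.23, 13.49, -3.86, 22.95, -6.26, -47.33]
```

Call:
{"api": "send_rows", "payload": {"plan": [[[-0.8,0.9,-0.8,3.0,-0.8,-5.9],[-1.6,2.1,-1.6,6.0,-1.5,-11.8],[-2.4,3.5,-2.2,8.9,-2.3,-17.7],[-3.1,5.0,-2.7,11.8,-3.0,-23.6],[-3.8,6.8,-3.1,14.6,-3.8,-29.5],[-4.4,8.8,-3.4,17.4,-4.6,-35.5],[-4.9,11.1,-3.7,20.2,-5.4,-41.4],[-5.2,13.5,-3.9,23.0,-6.3,-47.3]]]}}

```text
clock: 24.63
tool_pos: [0.5831, -0.1461, 0.2449]
orientation: [-179.8, 0.0, 175.5]
force: [-0.6, 0.3, -1.1]
opening: 0.0004
gripper_force: 0.0
```

```bash
cat >> lid.py <<'E'
def arc(ths,r,off=.004):
    o=ctrl.get_obs();p,R=cur(o)
    for th in ths:
        P,RR=tcp(C(th,r,off),0);print(th,P.round(3),np.round(rel(p,R,P,RR),1).tolist())
E
python3 - <<'E'
from lid import *
o=ctrl.get_obs();p,R=cur(o);print(p,o["orientation"].round(1),o["force"].round(1))
P,RR=tcp(C(98.2,.134,.016),0);print(P);print(rel(p,R,P,RR))
E
```

```text
[ 0.58305629 -0.1460882   0.2449051 ] [-179.8    0.   175.5] [-0.6  0.3 -1.1]
[ 0.57661107 -0.14508883  0.15434795]
[0.65, 0.07, 9.06, -0.15, 0.03, -0.04]
```

Call:
{"api": "send_rows", "payload": {"plan": [[[0.5,0,3,0,0,0],[0.6,0,6,0,0,0],[0.6,0,8,0,0,0],[0.6,0,9,0,0,0],[0.6,0,9,0,0,0],[0.6,0,9,0,0,0]]]}}

```text
clock: 25.13
tool_pos: [0.5768, -0.1461, 0.1561]
orientation: [-180.0, 0.1, 175.2]
force: [-0.1, -0.3, 0.4]
opening: 0.0004
gripper_force: 0.0
```

```bash
python3 - <<'E'
from lid import *
o=ctrl.get_obs();p,R=cur(o);print(p,o["force"].round(1))
arc([98,92,86,80,74,68,62,56,50],.138)
E
```

```text
[ 0.57681929 -0.14609326  0.15611548] [-0.1 -0.3  0.4]
98 [ 0.565 -0.144  0.16 ] [1.2, 0.1, -0.4, -0.0, 0.1, -0.3]
92 [ 0.551 -0.143  0.162] [2.6, 0.1, -0.6, -0.0, 0.1, -0.3]
86 [ 0.536 -0.142  0.162] [4.1, 0.1, -0.6, -0.0, 0.1, -0.3]
80 [ 0.522 -0.141  0.161] [5.5, 0.1, -0.5, -0.0, 0.1, -0.3]
74 [ 0.508 -0.14   0.158] [6.9, 0.1, -0.2, -0.0, 0.1, -0.3]
68 [ 0.494 -0.139  0.153] [8.3, 0.0, 0.2, -0.0, 0.1, -0.3]
62 [ 0.481 -0.138  0.148] [9.6, 0.0, 0.8, -0.0, 0.1, -0.3]
56 [ 0.468 -0.137  0.141] [10.9, 0.0, 1.5, -0.0, 0.1, -0.3]
50 [ 0.456 -0.136  0.132] [12.1, 0.0, 2.4, -0.0, 0.1, -0.3]
```

Call:
{"api": "send_rows", "payload": {"plan": [[[0.8,0.1,-0.2,0,0,0],[1.2,0.1,-0.4,0,0,0],[1.9,0.1,-0.5,0,0,0],[2.6,0.1,-0.6,0,0,0],[3.4,0.1,-0.6,0,0,0],[4.1,0.1,-0.6,0,0,0],[4.8,0.1,-0.6,0,0,0],[5.5,0.1,-0.5,0,0,0]]]}}

```text
clock: 25.8
tool_pos: [0.5216, -0.1401, 0.162]
orientation: [180.0, 0.3, 175.2]
force: [0.7, -0.8, 1.1]
opening: 0.0004
gripper_force: 0.5
```

Call:
{"api": "send_rows", "payload": {"plan": [[[0.7,0,0.1,0,0,0],[1.4,0,0.3,0,0,0],[2.1,0,0.5,0,0,0],[2.8,0,0.7,0,0,0],[3.5,0,1,0,0,0],[4.1,0,1.3,0,0,0],[4.1,0,1.3,0,0,0]]]}}

```text
clock: 26.38
tool_pos: [0.4796, -0.1365, 0.1476]
orientation: [180.0, 0.1, 175.2]
force: [-0.6, 0.0, -0.3]
opening: 0.0006
gripper_force: 0.0
```

```bash
python3 - <<'E'
from lid import *
o=ctrl.get_obs();p,R=cur(o);print(p,o["force"].round(1))
t=ctrl.snapshot("top");u=ctrl.snapshot("scene")
c=np.zeros((480,800,3),np.uint8);c[:,:400]=cv2.resize(u["img"][120:264,320:440],(400,480),interpolation=2);c[:,400:]=cv2.resize(t["img"][170:314,340:460],(400,480),interpolation=2)
cv2.imwrite("pics/c6.png",c[:,:,::-1])
arc([60,55,50,45,40,35,30,25,20,15,10,5],.140)
E
```

```text
[ 0.47960318 -0.13654548  0.14764241] [-0.6  0.  -0.3]
60 [ 0.475 -0.137  0.147] [0.6, -0.1, 0.1, -0.0, 0.2, -0.3]
55 [ 0.465 -0.136  0.141] [1.6, -0.1, 0.7, -0.0, 0.2, -0.3]
50 [ 0.455 -0.136  0.134] [2.6, -0.1, 1.4, -0.0, 0.2, -0.3]
45 [ 0.446 -0.135  0.126] [3.5, -0.1, 2.2, -0.0, 0.2, -0.3]
40 [ 0.437 -0.134  0.117] [4.4, -0.1, 3.1, -0.0, 0.2, -0.3]
35 [ 0.43  -0.134  0.108] [5.2, -0.1, 4.0, -0.0, 0.2, -0.3]
30 [ 0.423 -0.133  0.097] [5.8, -0.1, 5.1, -0.0, 0.2, -0.3]
25 [ 0.417 -0.133  0.087] [6.4, -0.1, 6.1, -0.0, 0.2, -0.3]
20 [ 0.412 -0.132  0.076] [7.0, -0.1, 7.2, -0.0, 0.2, -0.3]
15 [ 0.408 -0.132  0.064] [7.4, -0.1, 8.4, -0.0, 0.2, -0.3]
10 [ 0.405 -0.132  0.052] [7.7, -0.1, 9.6, -0.0, 0.2, -0.3]
5 [ 0.403 -0.131  0.04 ] [7.9, -0.1, 10.8, -0.0, 0.2, -0.3]
```

View pics/c6.png

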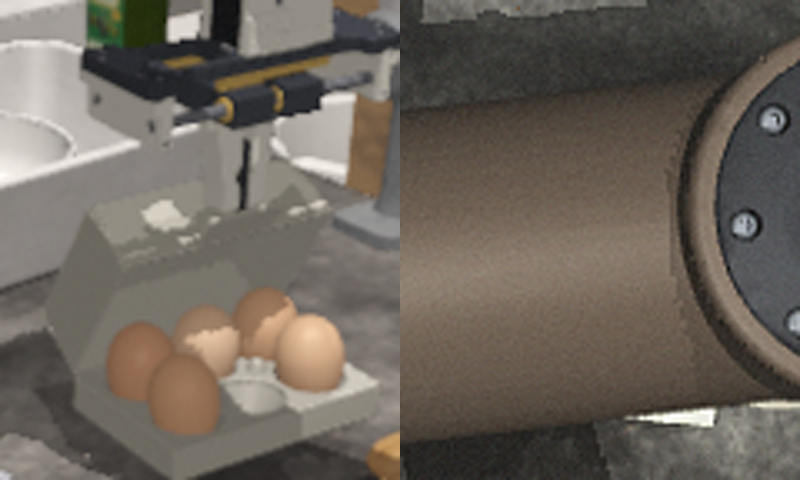

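Call:
{"api": "send_rows", "payload": {"plan": [[[0.6,-0.1,0.2,0,0,0],[1.4,-0.1,0.6,0,0,0],[2.2,-0.1,1.1,0,0,0],[2.9,-0.1,1.7,0,0,0],[3.6,-0.1,2.3,0,0,0],[4.2,-0.1,2.9,0,0,0],[4.8,-0.1,3.6,0,0,0],[5.2,-0.1,4.1,0,0,0]]]}}

```text
clock: 27.15
tool_pos: [0.4286, -0.1333, 0.1063]
orientation: [180.0, 0.2, 175.2]
force: [0.3, -0.2, 0.2]
opening: 0.0006
gripper_force: 0.3
```

Call:
{"api": "send_rows", "payload": {"plan": [[[0.4,0,0.6,0,0,0],[0.7,0,1.1,0,0,0],[1,0,1.6,0,0,0],[1.3,0,2.1,0,0,0],[1.6,0,2.7,0,0,0],[1.9,0,3.2,0,0,0],[2.1,0,3.8,0,0,0],[2.3,0,4.3,0,0,0]]]}}

```text
clock: 27.82
tool_pos: [0.4067, -0.1314, 0.0635]
orientation: [180.0, 0.2, 175.2]
force: [0.0, -0.2, -1.0]
opening: 0.0007
gripper_force: 0.2
```

```bash
python3 - <<'E'
from lid import *
o=ctrl.get_obs();p,R=cur(o);print(p,o["force"].round(1),o["joint_pos"].round(1))
arc([15,12,9,6,3,1,0],.144)
E
```

```text
[ 0.40672262 -0.13135051  0.06350863] [ 0.  -0.2 -1. ] [ 8.800e+00  7.700e+00 -4.200e+01  1.000e-01 -4.010e+01 -1.037e+02]
15 [ 0.404 -0.132  0.065] [0.3, -0.0, -0.2, 0.0, 0.2, -0.3]
12 [ 0.402 -0.131  0.058] [0.4, -0.0, 0.6, 0.0, 0.2, -0.3]
9 [ 0.401 -0.131  0.05 ] [0.6, -0.0, 1.3, 0.0, 0.2, -0.3]
6 [ 0.399 -0.131  0.043] [0.7, -0.0, 2.0, 0.0, 0.2, -0.3]
3 [ 0.399 -0.131  0.036] [0.8, -0.0, 2.8, 0.0, 0.2, -0.3]
1 [ 0.398 -0.131  0.031] [0.8, -0.0, 3.3, 0.0, 0.2, -0.3]
0 [ 0.398 -0.131  0.028] [0.9, -0.0, 3.6, 0.0, 0.2, -0.3]
```

Call:
{"api": "send_rows", "payload": {"plan": [[[0.4,0,0.5,0,0,0],[0.6,0,1,0,0,0],[0.7,0,1.5,0,0,0],[0.8,0,2,0,0,0],[0.8,0,2.4,0,0,0],[0.8,0,2.8,0,0,0],[0.8,0,3.2,0,0,0],[0.8,0,3.2,0,0,0]]]}}

```text
clock: 28.48
tool_pos: [0.3988, -0.1308, 0.0314]
orientation: [-180.0, 0.2, 175.2]
force: [-1.0, 0.2, 0.2]
opening: 0.0002
gripper_force: 0.0
```

Call:
{"api": "send_rows", "payload": {"plan": [[[0,0,0.15,0,0,0],[0,0,0.15,0,0,0],[0,0,0.15,0,0,0]]]}}

```text
clock: 28.73
tool_pos: [0.3993, -0.1307, 0.0307]
orientation: [180.0, 0.3, 175.2]
force: [0.2, 0.0, 0.3]
opening: 0.0003
gripper_force: 0.0
```

Call:
{"api": "send_rows", "payload": {"plan": [[[0,0,0.12,0,0,0],[0,0,0.24,0,0,0],[0,0,0.24,0,0,0]]]}}

```text
clock: 28.98
tool_pos: [0.3994, -0.1307, 0.0283]
orientation: [180.0, 0.3, 175.2]
force: [0.4, -0.0, 0.4]
opening: 0.0007
gripper_force: 0.7
```

Call:
{"api": "send_rows", "payload": {"plan": [[[0,0,0.07,0,0,0],[0,0,0.15,0,0,0],[0,0,0.15,0,0,0]]]}}

```text
clock: 29.23
tool_pos: [0.3994, -0.1308, 0.0277]
orientation: [-180.0, 0.3, 175.2]
force: [-5.7, 4.6, 20.9]
opening: 0.0004
gripper_force: 10.5
```

Firm stop at 28 mm: lid shut. Retreat up and check.

Call:
{"api": "send_rows", "payload": {"plan": [[[0.1,0,-0.5,0,0,0],[0.3,0,-2,0,0,0],[0.3,0,-5,0,0,0],[0.3,0,-9,0,0,0],[0.3,0,-13,0,0,0],[0.3,0,-17,0,0,0],[0.3,0,-17,0,0,0]]]}}

```text
clock: 29.82
tool_pos: [0.3994, -0.1307, 0.2043]
orientation: [180.0, 0.9, 175.3]
force: [2.3, -0.3, -0.0]
opening: 0.0006
gripper_force: 0.0
```

Call:
{"api": "send_rows", "payload": {"plan": [[[0,4,0,0,0,0],[0,8,0,0,0,0],[0,12,0,0,0,0],[0,16,0,0,0,0],[0,20,0,0,0,0],[0,24,0,0,0,0],[0,24,0,0,0,0],[0,24,0,0,0,0]]]}}

```text
clock: 30.48
tool_pos: [0.4154, 0.1106, 0.1964]
orientation: [-180.0, 0.2, 175.4]
force: [0.1, -0.2, 0.4]
opening: 0.0001
gripper_force: 0.0
```

```bash
python3 - <<'E'
from lid import *
o=ctrl.get_obs();print(o["tool_pos"].round(3),o["force"].round(1))
t=ctrl.snapshot("top");u=ctrl.snapshot("scene")
c=np.zeros((480,800,3),np.uint8);c[:,:400]=cv2.resize(u["img"][150:294,320:440],(400,480),interpolation=2);c[:,400:]=cv2.resize(t["img"][180:324,330:450],(400,480),interpolation=2)
cv2.imwrite("pics/c7.png",c[:,:,::-1])
E
```

```text
[0.415 0.111 0.196] [ 0.1 -0.2  0.4]
```

View pics/c7.png

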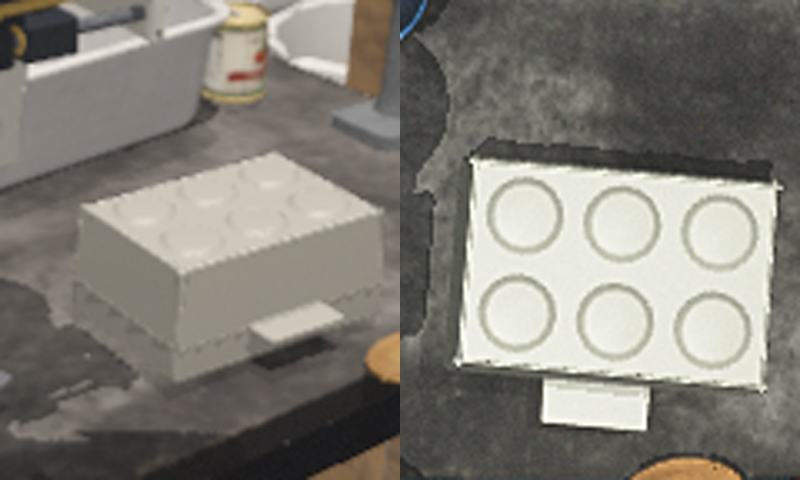

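The lid sits flat and fully shut on the tray (tab at about (596,405) in the top crop), and the robot is clear of the box.

```bash
python3 -c "
from plant import ctrl
print(ctrl.close_job())"
```

```text
the job is handed in; nothing more can be done
None
```

I handed the job in at about 30 s: both eggs were felt to rest point down in the front corner pockets before release, the lid is fully shut and the arm is clear; the hand-in returned no verdict.

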